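# Load and clamp stepped-down spacers in a welding fixture

## Robot

A 6-joint arm with a two-finger parallel gripper is mounted at the origin on the work surface. World frame = base frame: x ahead of the robot, y to its left, z up, the work surface at z = 0. Lengths are in mm, angles in rad, forces in N, time in s.
With the tool pointing down it reaches from about 350 to 875 mm from the base axis. Payload 4.2 kg.
Tool frame: the origin (TCP) lies between the finger pads; the fingertips stand 17 mm ahead of it and the grasp point (between the pads) lies 2 mm behind it (nose_length is the distance from the TCP to the fingertips, in mm); z points along the fingers, y is the direction in which the jaws open and shut (so a half turn about z gives the same grasp; the last joint's range is limited). The gripper opens to 85 mm and grips with 20 to 120 N. Pads are 22 mm wide; open, the fingers measure 114 mm over their backs; the gripper's body (76 mm by 85 mm) begins 54 mm behind the grasp point. The pads swing forward as they close: fully open they stand 13 mm farther back than shut.
Start: joints at [1.603, 0.385, 0.008, 0, -1.194, -0.259], TCP at [140.507, 608.98, 248.312] pointing down, gripper open.
Joint ranges: [-3.14, 3.14], [-1.21, 2.06], [-1.07, 1.41], [-3.16, 2.05], [-2.99, -0.16], [-3.1, 3.1]. Speed limits (rad/s): [2.79, 2.79, 3.14, 3.14, 3.14, 3.14].

## Interface

Orientations are given as a unit quaternion [x, y, z, w].
In Python, from bench import * gives the robot as it stands.
- The arm moves only by the tool jog_arm, never from a script. Its argument "increments" is a list of rows, each a list of 4 numbers: the shift along the tool's x, y, z in m, then the turn about the tool's z in degrees. A call has 1 to 10 rows; each row is the pose to reach, as a shift and turn from the pose measured when the call began, along the tool's axes at that moment; what a row does not reach only later rows make up. A row lasts 1/8 s, in which the tool goes at most 62.5 mm and 10.7 degrees, less where a joint would pass 70% of its speed; a pose out of reach is approached as far as the arm can. A call with a gripper value outside its range is refused whole. "hand" is the gripper's target within -1 to 1 (fully open at 1, half-way at 0, shut at -1), set as the call begins (left out, the last holds). The fingers move at their own pace and stop on an object; the grip force is fixed at half the most. Time passes only in rows, so rows that repeat a pose let the fingers close. It gives the time, the measured TCP pose, the force and the opening at its end, in the units of the state.
- read_state(): the state, without advancing time (a new reading comes with each control period).
- get_image(name): name is "scene" or "top" or "wrist"; returns the picture (400x640x3 uint8, red, green, blue); there is no depth.
- calibration(name): a dict with "fx", "fy", "cx", "cy" (pixels), "position" and "rotation" of the camera in the world; the wrist camera has in their place "hand_eye" (4x4, takes a point from camera to tool coordinates, whose origin is the TCP and whose axes are the flange's). Camera axes: x right, y up, looking along -z (the intrinsics and any distortion apply to the point x, -y, -z); pixel columns grow to the right and rows downward; lengths in mm; the calibration is good to about 2 mm. A picture is of the moment at which its call begins: read the wrist's pose just before it. calibration takes no time and is no camera call.
- job_done(): hands the job in, once; it reports no verdict.
The state is a dict: "clock": time; "joints": joint angles; "joint_vel": joint speeds; "joint_efforts": joint torques, N m; "position": TCP position; "ee_rot": TCP orientation; "contact_force": force on the tool from outside, world axes, zero at the start; "wrist_torque": the same for the moment, N m; "gripper_width": finger opening in mm.
Only numpy, scipy, OpenCV 4.12 (cv2) and the standard library are available. Lean on these libraries where they do the work, as an engineer would, in place of code of your own. Each camera call takes 0.05 s, during which the arm holds its last target.

## Task

Change over the welding fixture: turn the clamping sleeve to open its jaws fully, lay the finished pieces (with the lug) down in the tray, and lay every plain spacer from the table in a bay of its own with its stepped-down end down between the gate posts, flat and fully home; the ends look alike, so feel for the step and turn end for end those that need it. Then turn the sleeve until the jaws are closed on all of them, and leave the other tools and scraps where they are.

Things in the scene. Friction and masses are not known exactly. Their poses are not given: they have to be found in the camera images.
- fixture: welding fixture bolted to the table: steel plate 262 mm (its x) by 290 mm (its y), 10 mm thick, origin on the table under the plate's middle. Its x points from the jaw bars to the clamping sleeve. It has three parallel bays along its x, 95 mm apart. Behind the bays run low bars (22 mm above the table) that carry the sliding jaws.
- bay1 (a point): where the middle of a spacer lies when properly home in bay 1 (at fixture x -45, y -95 mm): 32 mm above the table, 22 mm above the plate. Axes are the fixture's. In every bay, from 26 mm towards -x to 36 mm towards +x of this point, both sides are clear down to the plate for fingers.
- bay2 (a point): the same point for bay 2, the middle one (fixture x -45, y 0 mm); otherwise as bay1
- bay3 (a point): the same point for bay 3 (fixture x -45, y +95 mm); otherwise as bay1
- gate (a point): the gate of bay 2, at plate height, 42 mm from the bay point towards fixture +x; each bay has the like. Two posts 40.5 mm apart, 22 mm high above the plate, 12 mm long, 14 mm thick. Only a stepped-down end (37 mm) drops between them, with 7 mm play lengthwise either way; a full-size end (44 mm) lands on the posts and stays about 10 mm high.
- jaws_left: bar with the jaws on the +y side of the three bays; its origin means little. Jaws are 26 to 52 mm from the bay point towards -x, tops 31 mm above the table. Open, the two jaw faces of a bay are 59 mm apart; they close evenly and just bear on a 44 mm spacer.
- jaws_right: the same for the -y side of the bays, moving the opposite way
- sleeve (a joint): angle of the knurled clamping sleeve, rad: 0 = jaws fully open, 1.2 = end stop, jaws closed on the spacers. Grows as the sleeve turns clockwise seen from above. All six jaws are coupled to it, 6.5 mm each per rad. It stays where it is left (about 0.2 N m of friction), and starts mostly closed, the jaws then too narrow to load.
- sleeve_bar (a point): middle of the grip bar on top of the sleeve, on its vertical axis, 58 mm above the table. The bar is 74 mm long, 14 mm wide, 44 to 70 mm above the table; it lies at (0.6 - sleeve angle) rad counter-clockwise from above of the fixture's x. The point turns with it. The sleeve under it is 72 mm across.
- spacer1: octagonal steel tube spacer, 110 mm long, 28 mm bore, about 0.75 kg, lying on any of its flats. 44 mm across flats, but the last 26 mm at one end are stepped down to 37 mm (a 3.5 mm step all round), felt by pinching across the flats; a scored line 26 mm from either end makes the ends look alike. Origin at mid-length on its axis, 22 mm above what it lies on. May be absent.
- spacer2: another such spacer. In all of them body x runs along the tube, but whether the stepped-down end is at +x or -x differs from spacer to spacer and is not told. May be absent.
- spacer3: another such spacer, as spacer1 and spacer2. May be absent.
- finished1: finished piece: a spacer like spacer1 with a lug 34 mm long, 6 mm thick, 20 mm high welded on top near its full-size end (17 to 51 mm from the middle). Starts in bay 1, home, stepped-down end (its body +x) in the gate, lug up. Origin as in spacer1. May be absent.
- finished2: another finished piece, as finished1, starting in bay 3. May be absent; at least one of the two is there.
- tray: shallow aluminium tray fixed on the table for finished pieces: 190 by 190 mm, walls 4 mm thick, rim 20 mm high, floor 4 mm thick; origin on the table under its middle. Both pieces fit side by side.
- spacer4: another such spacer, as spacer1 and spacer2. May be absent.
- nut: loose hexagon nut, 36 mm across flats, 20 mm high, origin under its centre; not part of the job, leave alone
- hammer: hammer, 220 mm long, handle to body -x, lying on the table; not part of the job, leave alone
- brush: wire brush with wooden handle, 220 mm long; not part of the job, leave alone
- pliers: pliers, 155 mm long, black grips, lying flat; not part of the job, leave alone
- angle_offcut: offcut of steel angle, 140 mm long, 40 mm high; not part of the job, leave alone
- magnet_square: grey triangular holding square, 110 mm long, 105 mm high, standing; not part of the job, leave alone
- rod_tin: open tin, 72 mm across, 85 mm high, with rod stubs reaching 150 mm high; not part of the job, leave alone
There are look-alikes about, which are no part of the job. What is shaped like the spacer2 but green is not meant. What is shaped like the spacer3 but pink is not meant.

How it is judged (in metres and radians):
On the way, in this order (a step that is already met when the one before it is completed fails the run):
1. the jaws are opened fully (sleeve below 0.12 rad) (value of joint sleeve below 0.12 rad), for 0.2 s.
2. every finished piece lies in the tray and every spacer lies home in a bay, right way round, while the jaws are still open (sleeve below 0.3 rad) (((x of spacer1 in the frame of bay1 between -0.01 and 0.01 m and y of spacer1 in the frame of bay1 between -0.005 and 0.005 m and z of spacer1 in the frame of bay1 between -0.003 and 0.003 m and angle between the x axis of spacer1 and the x axis of fixture, either way round below 0.06 rad) or (x of spacer1 in the frame of bay2 between -0.01 and 0.01 m and y of spacer1 in the frame of bay2 between -0.005 and 0.005 m and z of spacer1 in the frame of bay2 between -0.003 and 0.003 m and angle between the x axis of spacer1 and the x axis of fixture, either way round below 0.06 rad) or (x of spacer1 in the frame of bay3 between -0.01 and 0.01 m and y of spacer1 in the frame of bay3 between -0.005 and 0.005 m and z of spacer1 in the frame of bay3 between -0.003 and 0.003 m and angle between the x axis of spacer1 and the x axis of fixture, either way round below 0.06 rad)) and ((x of spacer2 in the frame of bay1 between -0.01 and 0.01 m and y of spacer2 in the frame of bay1 between -0.005 and 0.005 m and z of spacer2 in the frame of bay1 between -0.003 and 0.003 m and angle between the x axis of spacer2 and the x axis of fixture, either way round below 0.06 rad) or (x of spacer2 in the frame of bay2 between -0.01 and 0.01 m and y of spacer2 in the frame of bay2 between -0.005 and 0.005 m and z of spacer2 in the frame of bay2 between -0.003 and 0.003 m and angle between the x axis of spacer2 and the x axis of fixture, either way round below 0.06 rad) or (x of spacer2 in the frame of bay3 between -0.01 and 0.01 m and y of spacer2 in the frame of bay3 between -0.005 and 0.005 m and z of spacer2 in the frame of bay3 between -0.003 and 0.003 m and angle between the x axis of spacer2 and the x axis of fixture, either way round below 0.06 rad)) and ((x of spacer3 in the frame of bay1 between -0.01 and 0.01 m and y of spacer3 in the frame of bay1 between -0.005 and 0.005 m and z of spacer3 in the frame of bay1 between -0.003 and 0.003 m and angle between the x axis of spacer3 and the x axis of fixture, either way round below 0.06 rad) or (x of spacer3 in the frame of bay2 between -0.01 and 0.01 m and y of spacer3 in the frame of bay2 between -0.005 and 0.005 m and z of spacer3 in the frame of bay2 between -0.003 and 0.003 m and angle between the x axis of spacer3 and the x axis of fixture, either way round below 0.06 rad) or (x of spacer3 in the frame of bay3 between -0.01 and 0.01 m and y of spacer3 in the frame of bay3 between -0.005 and 0.005 m and z of spacer3 in the frame of bay3 between -0.003 and 0.003 m and angle between the x axis of spacer3 and the x axis of fixture, either way round below 0.06 rad)) and ((x of spacer4 in the frame of bay1 between -0.01 and 0.01 m and y of spacer4 in the frame of bay1 between -0.005 and 0.005 m and z of spacer4 in the frame of bay1 between -0.003 and 0.003 m and angle between the x axis of spacer4 and the x axis of fixture, either way round below 0.06 rad) or (x of spacer4 in the frame of bay2 between -0.01 and 0.01 m and y of spacer4 in the frame of bay2 between -0.005 and 0.005 m and z of spacer4 in the frame of bay2 between -0.003 and 0.003 m and angle between the x axis of spacer4 and the x axis of fixture, either way round below 0.06 rad) or (x of spacer4 in the frame of bay3 between -0.01 and 0.01 m and y of spacer4 in the frame of bay3 between -0.005 and 0.005 m and z of spacer4 in the frame of bay3 between -0.003 and 0.003 m and angle between the x axis of spacer4 and the x axis of fixture, either way round below 0.06 rad)) and x of finished1 in the frame of tray between -0.075 and 0.075 m and y of finished1 in the frame of tray between -0.085 and 0.085 m and z of each of finished1, finished2 in the frame of tray below 0.045 m and angle between finished1's own x axis and vertical between 1.3 and 1.84 rad and x of finished2 in the frame of tray between -0.075 and 0.075 m and y of finished2 in the frame of tray between -0.085 and 0.085 m and angle between finished2's own x axis and vertical between 1.3 and 1.84 rad and value of joint sleeve below 0.3 rad), for 0.2 s.
3. the jaws are closed on the spacers (sleeve above 1.08 rad) (((x of spacer1 in the frame of bay1 between -0.01 and 0.01 m and y of spacer1 in the frame of bay1 between -0.005 and 0.005 m and z of spacer1 in the frame of bay1 between -0.003 and 0.003 m and angle between the x axis of spacer1 and the x axis of fixture, either way round below 0.06 rad) or (x of spacer1 in the frame of bay2 between -0.01 and 0.01 m and y of spacer1 in the frame of bay2 between -0.005 and 0.005 m and z of spacer1 in the frame of bay2 between -0.003 and 0.003 m and angle between the x axis of spacer1 and the x axis of fixture, either way round below 0.06 rad) or (x of spacer1 in the frame of bay3 between -0.01 and 0.01 m and y of spacer1 in the frame of bay3 between -0.005 and 0.005 m and z of spacer1 in the frame of bay3 between -0.003 and 0.003 m and angle between the x axis of spacer1 and the x axis of fixture, either way round below 0.06 rad)) and ((x of spacer2 in the frame of bay1 between -0.01 and 0.01 m and y of spacer2 in the frame of bay1 between -0.005 and 0.005 m and z of spacer2 in the frame of bay1 between -0.003 and 0.003 m and angle between the x axis of spacer2 and the x axis of fixture, either way round below 0.06 rad) or (x of spacer2 in the frame of bay2 between -0.01 and 0.01 m and y of spacer2 in the frame of bay2 between -0.005 and 0.005 m and z of spacer2 in the frame of bay2 between -0.003 and 0.003 m and angle between the x axis of spacer2 and the x axis of fixture, either way round below 0.06 rad) or (x of spacer2 in the frame of bay3 between -0.01 and 0.01 m and y of spacer2 in the frame of bay3 between -0.005 and 0.005 m and z of spacer2 in the frame of bay3 between -0.003 and 0.003 m and angle between the x axis of spacer2 and the x axis of fixture, either way round below 0.06 rad)) and ((x of spacer3 in the frame of bay1 between -0.01 and 0.01 m and y of spacer3 in the frame of bay1 between -0.005 and 0.005 m and z of spacer3 in the frame of bay1 between -0.003 and 0.003 m and angle between the x axis of spacer3 and the x axis of fixture, either way round below 0.06 rad) or (x of spacer3 in the frame of bay2 between -0.01 and 0.01 m and y of spacer3 in the frame of bay2 between -0.005 and 0.005 m and z of spacer3 in the frame of bay2 between -0.003 and 0.003 m and angle between the x axis of spacer3 and the x axis of fixture, either way round below 0.06 rad) or (x of spacer3 in the frame of bay3 between -0.01 and 0.01 m and y of spacer3 in the frame of bay3 between -0.005 and 0.005 m and z of spacer3 in the frame of bay3 between -0.003 and 0.003 m and angle between the x axis of spacer3 and the x axis of fixture, either way round below 0.06 rad)) and ((x of spacer4 in the frame of bay1 between -0.01 and 0.01 m and y of spacer4 in the frame of bay1 between -0.005 and 0.005 m and z of spacer4 in the frame of bay1 between -0.003 and 0.003 m and angle between the x axis of spacer4 and the x axis of fixture, either way round below 0.06 rad) or (x of spacer4 in the frame of bay2 between -0.01 and 0.01 m and y of spacer4 in the frame of bay2 between -0.005 and 0.005 m and z of spacer4 in the frame of bay2 between -0.003 and 0.003 m and angle between the x axis of spacer4 and the x axis of fixture, either way round below 0.06 rad) or (x of spacer4 in the frame of bay3 between -0.01 and 0.01 m and y of spacer4 in the frame of bay3 between -0.005 and 0.005 m and z of spacer4 in the frame of bay3 between -0.003 and 0.003 m and angle between the x axis of spacer4 and the x axis of fixture, either way round below 0.06 rad)) and x of finished1 in the frame of tray between -0.075 and 0.075 m and y of finished1 in the frame of tray between -0.085 and 0.085 m and z of each of finished1, finished2 in the frame of tray below 0.045 m and angle between finished1's own x axis and vertical between 1.3 and 1.84 rad and x of finished2 in the frame of tray between -0.075 and 0.075 m and y of finished2 in the frame of tray between -0.085 and 0.085 m and angle between finished2's own x axis and vertical between 1.3 and 1.84 rad and value of joint sleeve above 1.08 rad), for 0.2 s.
At the end, for the whole second after the job is handed in: Each finished piece lies on its side in the tray, its middle under 45 mm high; each plain spacer lies in a bay, its middle within 10 mm along, 5 mm across and 3 mm in height of the bay point, parallel to it within 0.06 rad; all at rest; the sleeve is above 1.08 rad (all of step 3 and linear speed of each of spacer1, spacer2, spacer3, spacer4, finished1, finished2 below 0.02 m/s); the robot touches nothing.
It fails at once if a tool or scrap that is not part of the job is moved more than 40 mm (distance of any of nut, hammer, brush, pliers, angle_offcut, magnet_square, rod_tin from where it was at the start of the episode above 0.04 m).
Of finished1, finished2 only 1 to 2 are there at a start; the rules pass over those that are not, and their reading is None.
Of spacer1, spacer2, spacer3, spacer4 only 2 to 3 are there at a start; the rules pass over those that are not, and their reading is None.
At some moment in a run one of spacer1, spacer2, spacer3, spacer4 may be knocked a few centimetres aside while the robot is not near it.
Once in a run the grip may slacken for a moment while it holds something.
It also fails if it takes over 210 s, if anything falls off the work surface, if the arm or the gripper's body presses on something with over 40 N, if the wrist force passes 120 N, or if a joint passes its speed limit or range.

## Working session

There is one attempt and no reset: what is moved stays moved. The work goes in short steps, Python scripts to look and compute and a tool call to move; the robot and the scene stay as the last step left them, time stands still between calls to the robot, and variables do not carry over. Pictures are saved under pics/ and viewed, and the job is handed in when it is done.

Besides the shell and the picture viewer there is one more tool, called as a command line: name --pt "numbers of a row" for each row, then --argument value for the rest. jog_arm: Moves the arm, as the interface text tells. Its arguments: {"type":"object","properties":{"increments":{"type":"array"},"hand":{"type":"number"}},"required":["increments"]}

```bash
ls; mkdir -p pics; python3 - <<'E'
from bench import *
import cv2
print(read_state())
for n in ["scene","top","wrist"]:
    im=get_image(n); cv2.imwrite(f"pics/{n}0.png",im[:,:,::-1]); print(n,calibration(n))
E
```

```text
pics
{'clock': 0.0, 'joints': array([ 1.60262115e+00,  3.85601416e-01,  6.64629884e-03, -4.69816136e-04,
       -1.19398878e+00, -2.58633972e-01]), 'joint_vel': array([-1.02244192e-03, -1.65534160e-03, -1.09882165e-05, -2.52346123e-04,
        2.30361453e-04, -6.48439989e-04]), 'joint_efforts': array([-3.06485790e-04, -3.92287946e+01,  1.88401240e+01,  4.18623179e+00,
       -4.62168930e-03, -3.21760709e-06]), 'position': array([140.38672791, 608.48675459, 247.2067948 ]), 'ee_rot': array([ 9.93566182e-01, -1.13247699e-01, -6.06390072e-05,  1.09407767e-03]), 'contact_force': array([-0.27147666, -0.01963321, -0.03619184]), 'wrist_torque': array([0.01314119, 0.02326302, 0.07453031]), 'gripper_width': 85.25078569370841}
scene {'fx': 499.26567466041405, 'fy': 499.26567466041405, 'cx': 324.0927835184301, 'cy': 200.65359779314977, 'position': array([ 1091.95385036, -1050.76008805,   880.60522997]), 'rotation': array([0.45572739, 0.12037127, 0.20893989, 0.85683571])}
top {'fx': 473.99507748643873, 'fy': 473.99507748643873, 'cx': 326.0912506634669, 'cy': 204.32810135664917, 'position': array([ 314.10115238,   16.90063617, 1367.92666412]), 'rotation': array([ 0.05687109, -0.0567311 , -0.69520781,  0.71430621])}
wrist {'fx': 287.6957781666833, 'fy': 287.6957781666833, 'cx': 321.00346140407123, 'cy': 197.35447590465537, 'hand_eye': array([[ 6.08029945e-04,  9.62448143e-01,  2.71464920e-01,
         6.84133097e+01],
       [ 9.99998998e-01, -9.32284545e-04,  1.06550118e-03,
        -2.98885089e-01],
       [ 1.27857218e-03,  2.71464000e-01, -9.62447745e-01,
        -1.25421063e+02],
       [ 0.00000000e+00,  0.00000000e+00,  0.00000000e+00,
         1.00000000e+00]])}
```

View pics/top0.png

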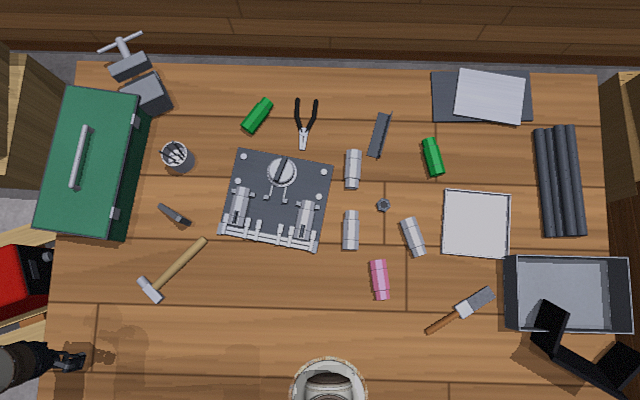

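View pics/scene0.png

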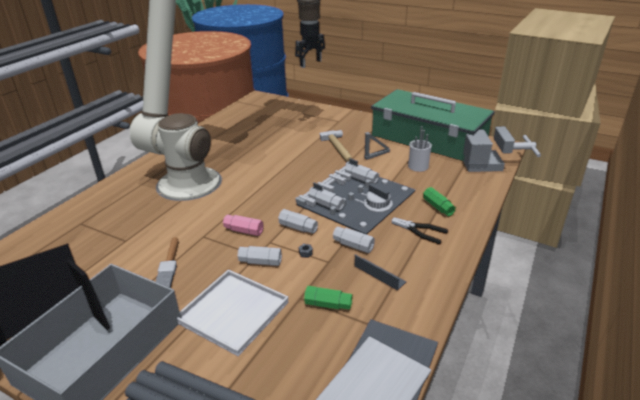

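View pics/wrist0.png

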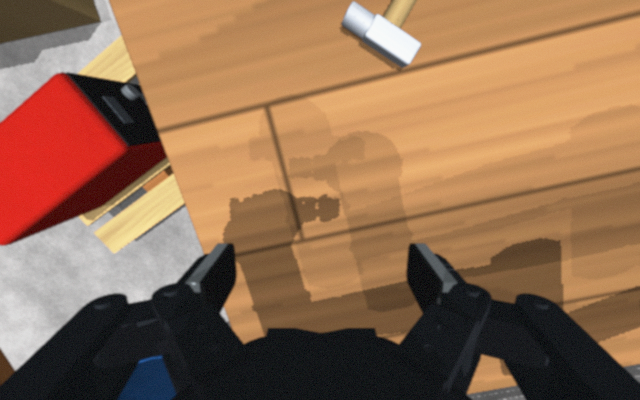

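```bash
cat > h.py <<'E'
import numpy as np, cv2
from scipy.spatial.transform import Rotation as R
from bench import *
def ray(name,u,v,pose=None):
    c=calibration(name)
    d=np.array([(u-c["cx"])/c["fx"],-(v-c["cy"])/c["fy"],-1.0])
    if name=="wrist":
        H=c["hand_eye"]; p,q=pose; Rt=R.from_quat(q).as_matrix()
        return Rt@H[:3,3]+p, Rt@H[:3,:3]@d
    return c["position"],R.from_quat(c["rotation"]).as_matrix()@d
def onplane(name,u,v,z,pose=None):
    o,d=ray(name,u,v,pose); return o+d*(z-o[2])/d[2]
def proj(name,P,pose=None):
    c=calibration(name); P=np.asarray(P,float)
    if name=="wrist":
        H=c["hand_eye"]; p,q=pose; T=R.from_quat(q).as_matrix()
        o=T@H[:3,3]+p; M=T@H[:3,:3]
    else: o=c["position"]; M=R.from_quat(c["rotation"]).as_matrix()
    x=(P-o)@M
    return np.array([c["cx"]+c["fx"]*x[...,0]/-x[...,2], c["cy"]-c["fy"]*x[...,1]/-x[...,2]]).T
def tool():
    s=read_state(); return s["position"],s["ee_rot"]
def yaw(q):  # direction of tool x in world
    m=R.from_quat(q).as_matrix(); return np.arctan2(m[1,0],m[0,0])
def delta(target,yaw_t,s=None):
    """shift in tool axes (m) and turn about tool z (deg) to reach target TCP mm with tool-x heading yaw_t (rad)"""
    p,q=tool(); M=R.from_quat(q).as_matrix()
    d=M.T@(np.asarray(target,float)-p)/1000
    dy=-(yaw_t-yaw(q)); dy=(dy+np.pi)%(2*np.pi)-np.pi
    return np.round(d,4),round(np.degrees(dy),2)
def save(im,name,crop=None,scale=1):
    if crop: x0,y0,x1,y1=crop; im=im[y0:y1,x0:x1]
    im=cv2.resize(im,None,fx=scale,fy=scale,interpolation=cv2.INTER_CUBIC)
    cv2.imwrite(f"pics/{name}.png",im[:,:,::-1])
E
python3 - <<'E'
import cv2
im=cv2.imread("pics/top0.png")
cv2.imwrite("pics/top0f.png",cv2.resize(im[140:260,210:345],None,fx=5,fy=5,interpolation=cv2.INTER_CUBIC))
cv2.imwrite("pics/top0s.png",cv2.resize(im[140:270,330:520],None,fx=4,fy=4,interpolation=cv2.INTER_CUBIC))
E
```

```text
(no output)
```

View pics/top0f.png

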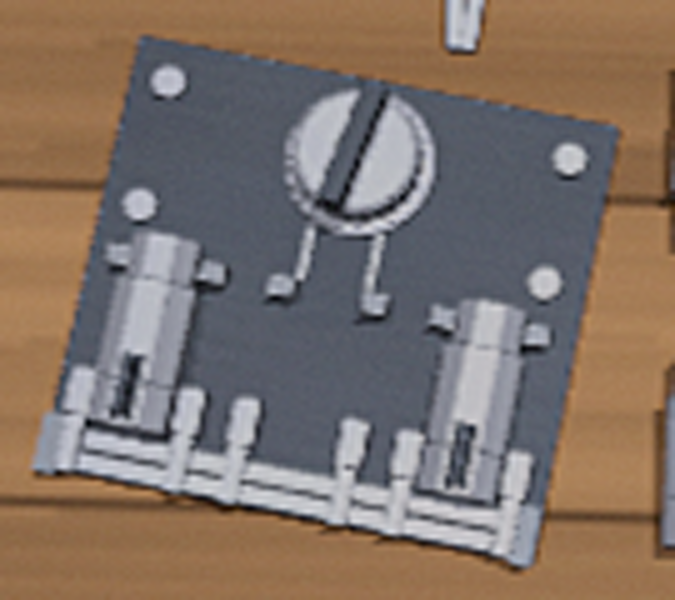

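View pics/top0s.png

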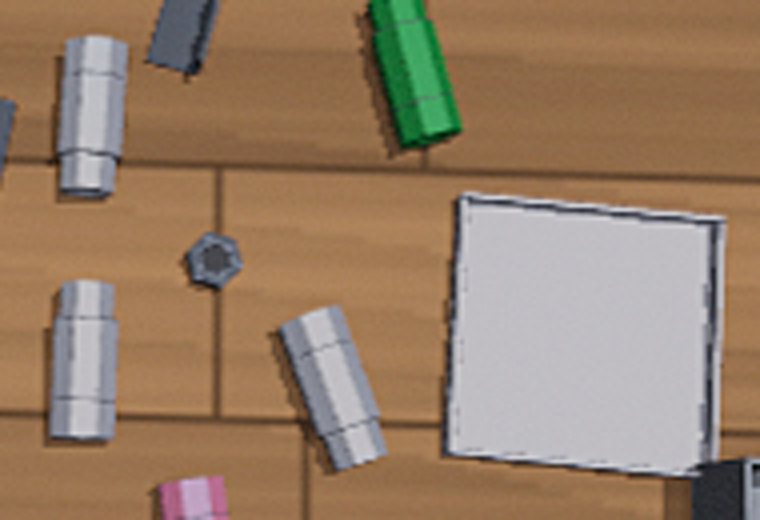

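```bash
python3 - <<'E'
from h import *
f=lambda u,v:(210+(u+.5)/5-.5,140+(v+.5)/5-.5)
g=lambda u,v:(330+(u+.5)/4-.5,140+(v+.5)/4-.5)
P=lambda uv,z:onplane("top",*uv,z)[:2]
a=P(f(140,37),10);b=P(f(620,130),10)
print("corners",a,b,np.linalg.norm(a-b)); d=(a-b)/np.linalg.norm(a-b); print("fix y dir",d)
x=np.array([d[1],-d[0]]); print("x heading",np.degrees(np.arctan2(x[1],x[0])))
o=(a+b)/2-131*x; print("origin",o)
for k,y in enumerate((-95,0,95)): print("bay",k+1,o-45*x+y*d)
s1=P(f(378,92),70);s2=P(f(330,205),70)
print("sleeve",(s1+s2)/2, np.linalg.norm(s1-s2),np.degrees(np.arctan2(*(s1-s2)[::-1])))
for n,t,bt in (("A",(96,37),(86,192)),("B",(88,283),(80,437)),("C",(315,313),(360,462))):
    p=P(g(*t),40);q=P(g(*bt),40);print(n,(p+q)/2,np.linalg.norm(p-q),np.degrees(np.arctan2(*(p-q)[::-1])))
for c in ((458,195),(723,218),(447,452),(712,473)): print("tray",P(g(*c),20))
for nm,(u,v) in dict(nut=(383,205),mag=(175,214),tin=(176,156),hammer=(150,290),plA=(303,148),angle=(379,134),pink=(379,279),brush=(470,310)).items(): print(nm,P((u,v),10))
E
```

```text
corners [699.04389426 286.55851791] [650.3403715    1.18723532] 289.4974992290014
fix y dir [0.16823469 0.98574697]
x heading -9.685196184434062
origin [545.55927985 165.91162133]
bay 1 [485.21837043  79.83622037]
bay 2 [501.20066621 173.48218249]
bay 3 [517.182962   267.12814461]
sleeve [620.856862   150.86484801] 70.0451032245354 -20.192884411360907
A [636.9592297  -52.61441453] 114.5366250622689 -2.562309403107021
B [459.65527497 -50.88482019] 109.01957327016837 -1.89102903004806
C [ 445.06925905 -229.0659995 ] 108.62506532364868 16.749922665837847
tray [ 588.90098118 -320.56481371]
tray [ 577.18231025 -512.05046285]
tray [ 402.98074013 -310.3642209 ]
tray [ 393.23376479 -497.77586943]
nut [ 536.90362443 -145.00385446]
mag [494.15620924 456.02198821]
tin [666.65328339 466.53513029]
hammer [276.39754259 509.54210711]
plA [701.31058891  93.00830875]
angle [ 750.51971456 -131.45731295]
pink [ 324.40678233 -135.31920903]
brush [ 245.44539847 -391.10178012]
```

```bash
python3 -c "
from h import *
print(delta([600,155,250],np.radians(-20)))"
```

```text
(array([ 0.5499,  0.3386, -0.0019]), np.float64(7.0))
```

jog_arm --pt "0.05 0.031 0 1" --pt "0.11 0.068 0 2" --pt "0.165 0.1 0 3" --pt "0.22 0.135 0 4" --pt "0.275 0.17 0 5" --pt "0.33 0.203 0 6" --pt "0.385 0.237 0 7" --pt "0.44 0.271 0 7" --pt "0.495 0.305 0 7" --pt "0.55 0.339 0 7" --hand 0

```text
clock: 1.4
position: [583.6, 170.4, 247.9]
ee_rot: [0.985, -0.174, -0.0, 0.001]
contact_force: [0.6, 0.7, -0.5]
gripper_width: 42.6
```

```bash
python3 - <<'E'
from h import *
p,q=tool(); s=read_state(); im=get_image("wrist"); print(p,np.degrees(yaw(q)),s["joints"],s["gripper_width"],s["clock"])
np.savez("w1.npz",im=im,p=p,q=q); save(im,"w1",None,1.25)
E
```

```text
[583.57569787 170.36749315 247.9007738 ] -19.99463735153599 [ 0.55057039  0.35646371 -0.03663121  0.00123257 -1.17899315  0.6707822 ] 42.579551075189244 1.4
```

View pics/w1.png

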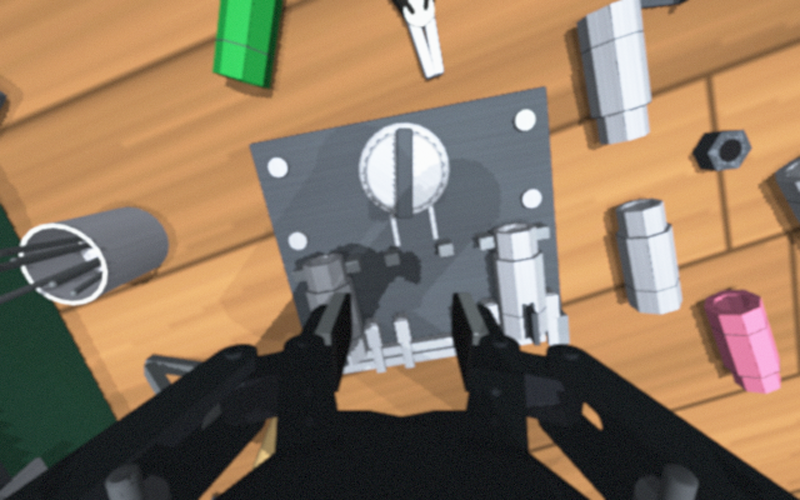

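```bash
python3 - <<'E'
from h import *
d=np.load("w1.npz");ps=(d["p"],d["q"])
P=lambda u,v,z:onplane("wrist",(u+.5)/1.25-.5,(v+.5)/1.25-.5,z,ps)[:2]
a=P(250,145,10);b=P(545,88,10);n=np.linalg.norm(a-b);y=(a-b)/n;x=np.array([y[1],-y[0]])
print(a,b,n,np.degrees(np.arctan2(x[1],x[0])),"o",(a+b)/2-131*x)
s=P(404,128,70);t=P(403,214,70);print((s+t)/2,np.linalg.norm(s-t),np.degrees(np.arctan2(*(s-t)[::-1])))
print(read_state()["joint_vel"],tool())
print(delta([619.5,151,68],np.radians(-20)))
E
```

```text
[698.46440679 285.45648832] [650.5945385    3.65567028] 285.83776052001235 -9.640877723481456 o [545.37961121 166.49493278]
[627.1052358  153.01019439] 69.84070044868231 -20.547532152284074
[ 0.08502115 -0.03469036 -0.07168561 -0.02999816  0.01748644 -0.15506379] (array([587.67179027, 165.47163262, 247.27193432]), array([ 9.84310103e-01, -1.76435135e-01,  7.20926423e-04,  1.93488236e-03]))
(array([0.0345, 0.0019, 0.1794]), np.float64(-0.32))
```

jog_arm --pt "0.02 0.001 0.04 0" --pt "0.036 0.001 0.08 0" --pt "0.036 0.001 0.11 0" --pt "0.036 0.001 0.117 0" --pt "0.036 0.001 0.117 0" --pt "0.036 0.001 0.117 0"

```text
clock: 2.2
position: [622.0, 152.2, 132.3]
ee_rot: [0.984, -0.176, 0.002, 0.001]
contact_force: [-0.7, 0.2, 0.8]
gripper_width: 42.4
```

```bash
python3 - <<'E'
from h import *
p,q=tool(); s=read_state(); im=get_image("wrist"); print(p,np.degrees(yaw(q)),s["joint_vel"],s["gripper_width"],s["clock"])
np.savez("w2.npz",im=im,p=p,q=q); save(im,"w2",None,1.25)
E
```

```text
[621.98388693 152.16521868 132.28098756] -20.2849250988302 [-0.00188841 -0.00517944 -0.00267854 -0.00228449  0.00262787  0.00157815] 42.441514150739614 2.2
```

View pics/w2.png

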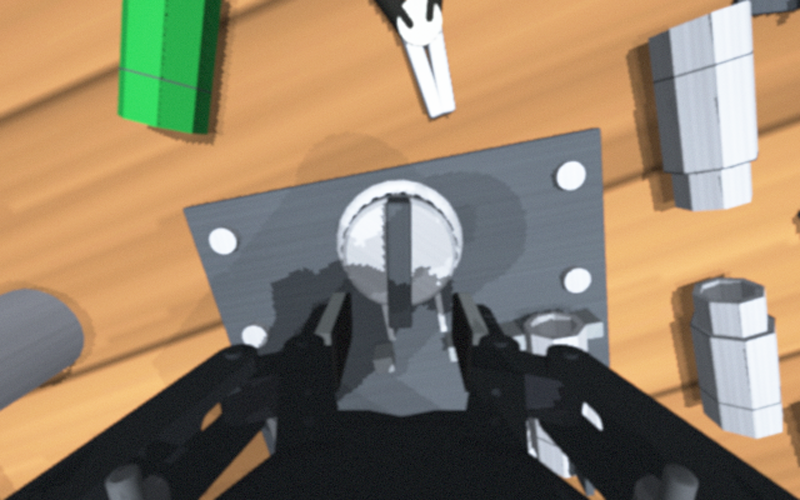

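```bash
python3 - <<'E'
from h import *
d=np.load("w2.npz");ps=(d["p"],d["q"])
P=lambda u,v,z:onplane("wrist",(u+.5)/1.25-.5,(v+.5)/1.25-.5,z,ps)[:2]
a=P(185,208,10);b=P(599,128,10);n=np.linalg.norm(a-b);y=(a-b)/n;x=np.array([y[1],-y[0]])
print(a,b,n,np.degrees(np.arctan2(x[1],x[0])),"o",(a+b)/2-131*x)
s=P(397.5,195,70);t=P(399,326,70);c=(s+t)/2;print(c,np.linalg.norm(s-t),np.degrees(np.arctan2(*(s-t)[::-1])))
print(P(386,260,70),P(411,260,70))
o=(a+b)/2-131*x; print("sleeve in fix",(c-o)@x,(c-o)@y)
print(delta([c[0],c[1],66],np.radians(-20.5)))
E
```

```text
[699.50828704 284.21326281] [652.20009448   3.29905808] 284.8698922342596 -9.559367891434128 o [546.67324949 165.51126126]
[628.28630205 152.03570474] 75.53513073520183 -19.758077916515518
[632.69375849 157.58342968] [627.95081151 144.72748223]
sleeve in fix 82.71765680130792 0.2650008474390211
(array([ 0.0057, -0.0022,  0.0663]), np.float64(0.21))
```

jog_arm --pt "0.005 -0.002 0.03 0" --pt "0.005 -0.002 0.055 0" --pt "0.005 -0.002 0.066 0" --pt "0.005 -0.002 0.066 0"

```text
clock: 2.75
position: [627.6, 152.2, 66.4]
ee_rot: [0.984, -0.176, 0.002, 0.001]
contact_force: [-0.6, -0.7, -0.7]
gripper_width: 42.6
```

jog_arm --pt "0 0 0 0" --pt "0 0 0 0" --pt "0 0 0 0" --pt "0 0 0 0" --hand -1

```text
clock: 3.25
position: [628.0, 151.5, 68.2]
ee_rot: [0.984, -0.176, 0.003, 0.001]
contact_force: [-1.6, -3.5, 5.4]
gripper_width: 12.7
```

jog_arm --pt "0 0 0 -4" --pt "0 0 0 -8" --pt "0 0 0 -12" --pt "0 0 0 -16" --pt "0 0 0 -20" --pt "0 0 0 -24" --pt "0 0 0 -24"

```text
clock: 4.12
position: [628.1, 152.4, 68.2]
ee_rot: [0.999, 0.032, 0.003, 0.001]
contact_force: [-0.7, 2.2, -1.0]
gripper_width: 12.5
```

jog_arm --pt "0 0 0 -4" --pt "0 0 0 -8" --pt "0 0 0 -12" --pt "0 0 0 -16" --pt "0 0 0 -20" --pt "0 0 0 -20" --pt "0 0 0 -20"

```text
clock: 5.0
position: [627.9, 153.1, 68.2]
ee_rot: [0.979, 0.205, 0.003, 0.001]
contact_force: [-2.4, 4.8, -0.8]
gripper_width: 12.3
```

```bash
python3 - <<'E'
from h import *
p,q=tool(); s=read_state(); im=get_image("top"); print(p,np.degrees(yaw(q)),s["wrist_torque"],s["contact_force"],s["gripper_width"],s["clock"])
save(im,"t3",(200,130,360,270),5)
E
```

```text
[627.86994617 153.13466199  68.19382475] 23.654714479191988 [1.53508617 0.67016176 0.07766869] [-2.40045376  4.82046167 -0.77917831] 12.33730187304894 5.0
```

View pics/t3.png

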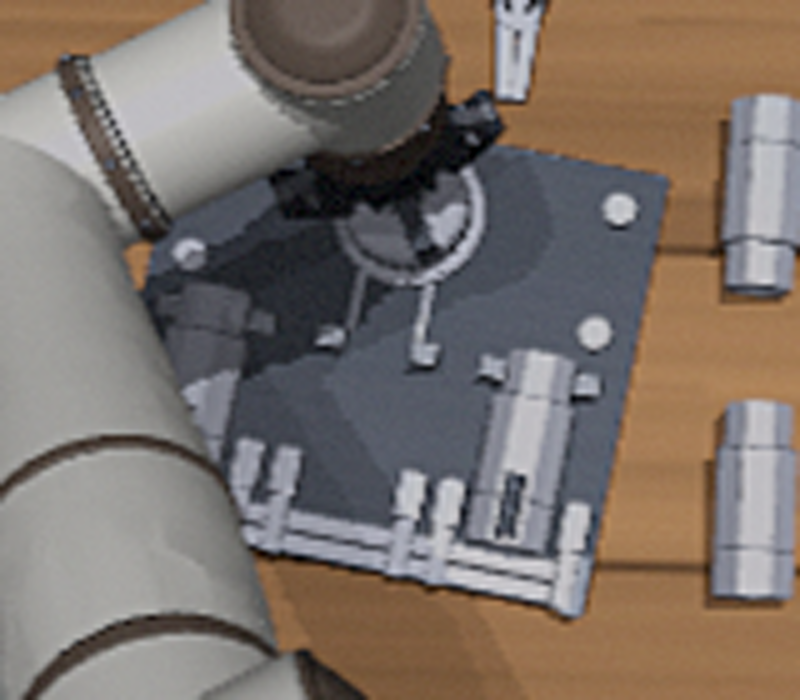

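jog_arm --pt "0 0 0 0" --pt "0 0 0 0" --hand 0.45

```text
clock: 5.3
position: [628.2, 152.6, 68.4]
ee_rot: [0.979, 0.205, 0.003, 0.002]
contact_force: [0.4, -0.1, -0.0]
gripper_width: 48.0
```

jog_arm --pt "0 0 -0.05 0" --pt "0 0 -0.1 0" --pt "0 0 -0.15 0" --pt "0 0 -0.15 0"

```text
clock: 5.8
position: [629.8, 153.0, 224.6]
ee_rot: [0.979, 0.205, 0.009, 0.001]
contact_force: [0.8, 0.0, -0.5]
gripper_width: 61.9
```

```bash
python3 -c "
from h import *
print(delta([420,187,220],np.radians(-9.6)))"
```

```text
(array([-0.1786, -0.1153,  0.001 ]), np.float64(33.25))
```

jog_arm --pt "-0.045 -0.029 0 9" --pt "-0.09 -0.058 0 18" --pt "-0.135 -0.087 0 27" --pt "-0.179 -0.115 0 33.2" --pt "-0.179 -0.115 0 33.2" --pt "-0.179 -0.115 0 33.2"

```text
clock: 6.55
position: [420.1, 186.6, 221.1]
ee_rot: [0.997, -0.083, 0.009, -0.002]
contact_force: [-0.0, -0.2, 0.6]
gripper_width: 61.8
```

```bash
python3 - <<'E'
from h import *
p,q=tool(); s=read_state(); im=get_image("wrist"); print(p,q,np.degrees(yaw(q)),s["joint_vel"],s["gripper_width"],s["clock"])
np.savez("w4.npz",im=im,p=p,q=q); save(im,"w4",None,1.25)
save(get_image("top"),"t4",(200,130,520,290),2.5)
E
```

```text
[420.10749947 186.55091775 221.13413   ] [ 0.99651052 -0.08297878  0.00888889 -0.00151762] -9.522253264843624 [-0.01619435  0.02314663  0.02207812 -0.00314841 -0.00222364 -0.00052961] 61.764074269980135 6.55
```

View pics/w4.png

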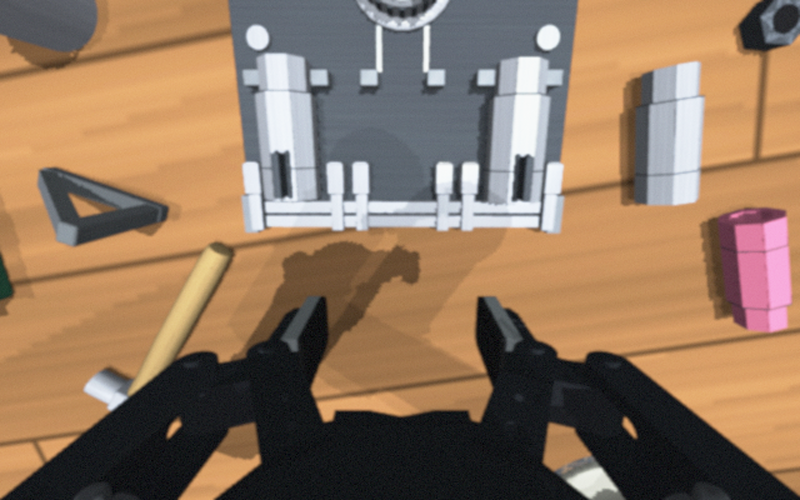

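View pics/t4.png

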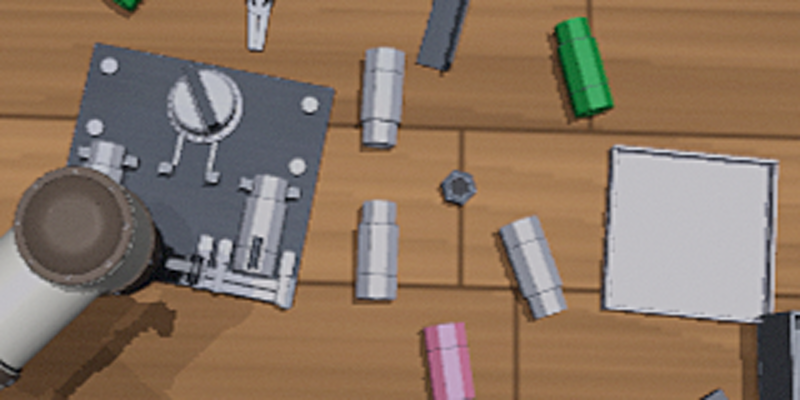

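```bash
python3 - <<'E'
from h import *
d=np.load("w4.npz");ps=(d["p"],d["q"]); save(d["im"],"w4z",(180,30,460,200),2.85)
P=lambda u,v,z:onplane("wrist",(u+.5)/1.25-.5,(v+.5)/1.25-.5,z,ps)[:2]
Q=[P(u,v,32) for u,v in ((555,78),(486,78),(435,78),(369,78),(319,77),(250,77))]
print(np.round(Q,1)); 
print([np.round(np.linalg.norm(Q[i]-Q[i+1]),1) for i in range(5)])
E
```

```text
[[522.3  45.5]
 [531.5 100.3]
 [538.3 140.8]
 [547.2 193.4]
 [554.6 233.2]
 [563.9 288.3]]
[np.float64(55.6), np.float64(41.1), np.float64(53.3), np.float64(40.4), np.float64(55.9)]
```

View pics/w4z.png

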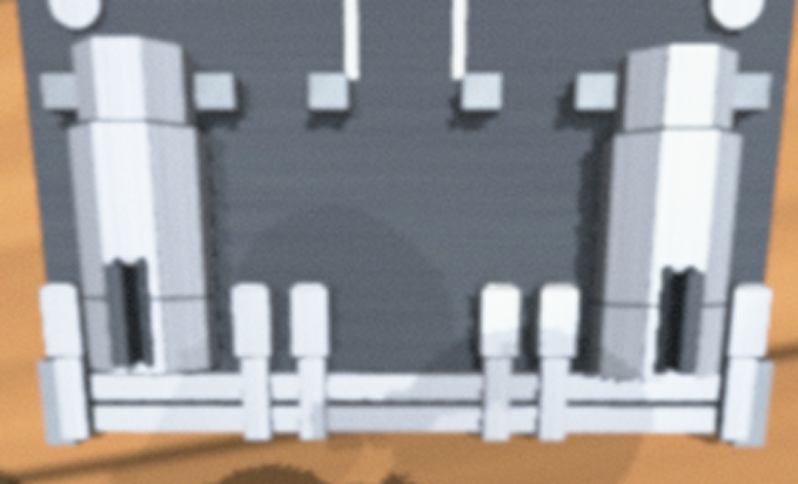

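```bash
python3 -c "
from h import *
print(tool(),delta([485.3,80,110],np.radians(-9.7)))"
```

```text
(array([420.66135377, 186.56841276, 220.84047704]), array([ 0.99645523, -0.08367329,  0.0085948 , -0.00137269])) (array([0.0796, 0.0948, 0.1118]), np.float64(0.1))
```

jog_arm --pt "0.02 0.024 0.02 0" --pt "0.04 0.048 0.05 0" --pt "0.06 0.072 0.08 0" --pt "0.0796 0.0948 0.11 0" --pt "0.0796 0.0948 0.112 0" --pt "0.0796 0.0948 0.112 0"

```text
clock: 7.4
position: [486.0, 79.8, 109.6]
ee_rot: [0.996, -0.084, 0.009, -0.001]
contact_force: [1.1, 0.1, 0.2]
gripper_width: 62.0
```

```bash
python3 -c "
from h import *
print(tool(),delta([485.3,80,33],np.radians(-9.7)))
p,q=tool();im=get_image('wrist');save(im,'w5',None,1.25);np.savez('w5.npz',im=im,p=p,q=q)"
```

```text
(array([486.03387494,  79.76714044, 109.5904442 ]), array([ 0.99641671, -0.08414041,  0.0085344 , -0.00113957])) (array([-0.0021,  0.0002,  0.0766]), np.float64(0.04))
```

View pics/w5.png

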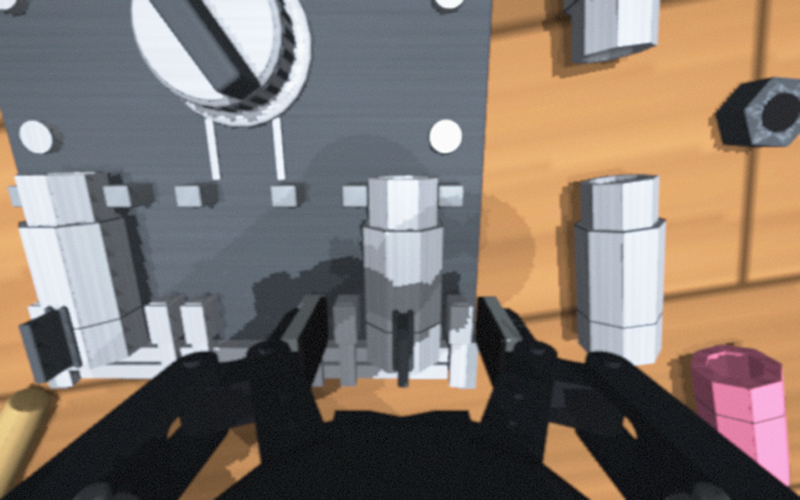

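jog_arm --pt "-0.001 0 0.03 0" --pt "-0.002 0 0.055 0" --pt "-0.002 0 0.07 0" --pt "-0.002 0 0.0765 0" --pt "-0.002 0 0.0765 0"

```text
clock: 8.07
position: [485.9, 81.4, 34.2]
ee_rot: [0.996, -0.083, 0.01, -0.002]
contact_force: [-0.1, 0.0, -0.0]
gripper_width: 61.6
```

jog_arm --pt "0 0 0 0" --pt "0 0 0 0" --pt "0 0 0 0" --pt "0 0 0 0" --hand -1

```text
clock: 8.57
position: [486.0, 81.0, 35.6]
ee_rot: [0.996, -0.083, 0.01, -0.002]
contact_force: [-0.9, -2.9, 4.7]
gripper_width: 42.9
```

jog_arm --pt "0 0 -0.01 0" --pt "0 0 -0.025 0" --pt "0 0 -0.05 0" --pt "0 0 -0.08 0" --pt "0 0 -0.1 0" --pt "0 0 -0.1 0" --pt "0 0 -0.1 0"

```text
clock: 9.45
position: [482.6, 80.4, 134.3]
ee_rot: [0.996, -0.083, 0.009, -0.001]
contact_force: [-0.5, -0.2, -8.3]
gripper_width: 42.6
```

```bash
python3 -c "
from h import *
print(tool(),read_state()['gripper_width'],read_state()['contact_force'],delta([492,-372,130],np.radians(-3)))"
```

```text
(array([482.62287188,  80.42001417, 134.34904693]), array([ 0.99647548, -0.08343797,  0.00853894, -0.00134709])) 42.571253343638844 [-0.480782   -0.19266751 -8.29924436] (array([0.0844, 0.4446, 0.0039]), np.float64(-6.57))
```

```bash
python3 -c "
from h import *
print(delta([488.5,-448,130],np.radians(-3.2)))"
```

```text
(array([0.0936, 0.5201, 0.0038]), np.float64(-6.37))
```

jog_arm --pt "0.007 0.04 0 0" --pt "0.018 0.1 0 -1" --pt "0.029 0.16 0 -2" --pt "0.04 0.22 0 -3" --pt "0.05 0.28 0 -4" --pt "0.061 0.34 0 -5" --pt "0.072 0.4 0 -6" --pt "0.083 0.46 0.002 -6.4" --pt "0.091 0.505 0.003 -6.4" --pt "0.0936 0.52 0.004 -6.4"

```text
clock: 10.7
position: [487.0, -450.0, 126.4]
ee_rot: [1.0, -0.029, 0.007, -0.002]
contact_force: [-1.4, 0.8, -8.3]
gripper_width: 43.2
```

jog_arm --pt "0 0 0 0" --pt "0 0 0 0"

```text
clock: 10.95
position: [486.2, -448.4, 124.6]
ee_rot: [1.0, -0.029, 0.005, -0.003]
contact_force: [0.0, 0.1, -7.1]
gripper_width: 43.1
```

```bash
python3 -c "
from h import *
print(tool(),read_state()['gripper_width'],delta([488.5,-448,31],np.radians(-3.2)))
p,q=tool();im=get_image('wrist');save(im,'w6',None,1.25);np.savez('w6.npz',im=im,p=p,q=q)"
```

```text
(array([ 486.17901339, -448.44998344,  124.60093724]), array([ 0.9995494 , -0.02938957,  0.00510925, -0.00333955])) 43.06897393897032 (array([0.0014, 0.0001, 0.0936]), np.float64(-0.17))
```

View pics/w6.png

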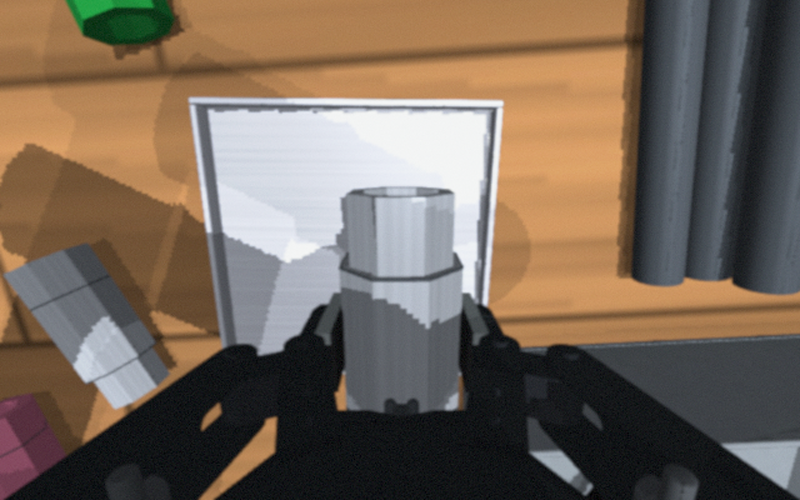

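```bash
python3 - <<'E'
from h import *
for z in (20,60,100): print(z,onplane("top",504,255,z)[:2],onplane("top",508,327,z)[:2],onplane("top",630,257,z)[:2])
im=get_image("scene");save(im,"s6",(0,150,320,400),2.5)
E
```

```text
20 [ 401.07185059 -487.77788247] [ 202.74033123 -492.26558217] [ 405.0834162  -844.74359788]
60 [ 398.4909773 -472.801444 ] [ 206.04498642 -477.1559703 ] [ 402.38349888 -819.17412865]
100 [ 395.910104   -457.82500553] [ 209.34964161 -462.04635842] [ 399.68358155 -793.60465942]
```

View pics/s6.png

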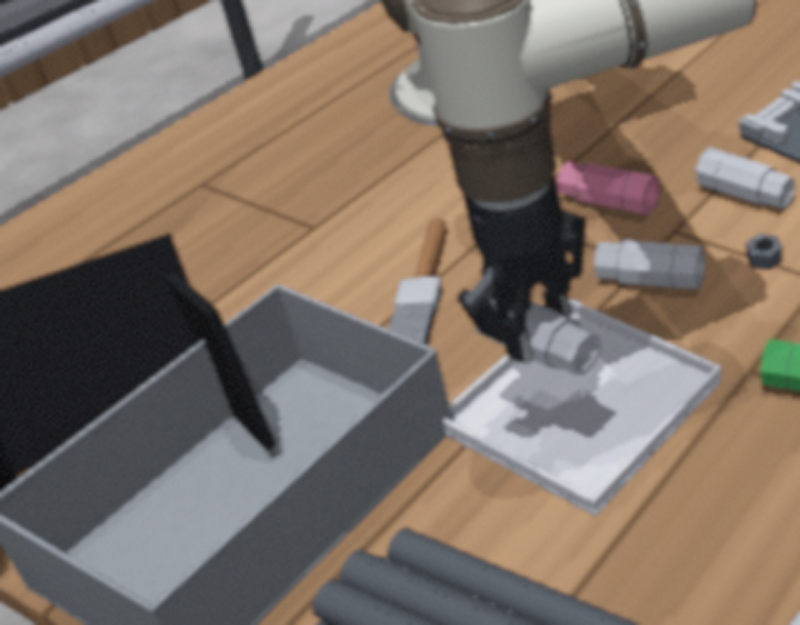

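jog_arm --pt "0.001 0 0.03 0" --pt "0.002 0 0.06 0" --pt "0.002 0 0.08 0" --pt "0.0015 0 0.09 0" --pt "0.0015 0 0.0935 0" --pt "0.0015 0 0.0935 0"

```text
clock: 11.8
position: [490.4, -448.3, 33.4]
ee_rot: [1.0, -0.028, 0.007, -0.002]
contact_force: [-1.0, -0.3, -7.6]
gripper_width: 42.6
```

jog_arm --pt "0 0 0.001 0" --pt "0 0 0.001 0" --pt "0 0 0.001 0" --hand 0.4

```text
clock: 12.18
position: [491.2, -449.0, 34.1]
ee_rot: [1.0, -0.028, 0.008, -0.001]
contact_force: [-0.7, 0.2, 0.0]
gripper_width: 59.7
```

jog_arm --pt "0 0 -0.02 0" --pt "0 0 -0.06 0" --pt "0 0 -0.1 0" --pt "0 0 -0.14 0" --pt "0 0 -0.16 0" --pt "0 0 -0.16 0"

```text
clock: 12.92
position: [489.5, -450.0, 196.9]
ee_rot: [1.0, -0.028, 0.011, 0.0]
contact_force: [-0.3, -1.0, -0.2]
gripper_width: 60.1
```

```bash
python3 -c "
from h import *
print(tool(),read_state()['gripper_width'],delta([517.2,267.4,130],np.radians(-9.7)))
save(get_image('top'),'t7',(200,130,520,290),2.5)"
```

```text
(array([ 489.47979262, -449.98789532,  196.91659236]), array([ 9.99545672e-01, -2.82356260e-02,  1.05383956e-02,  3.74653877e-04])) 60.10846287423313 (array([-0.0142, -0.7178,  0.0665]), np.float64(6.46))
```

View pics/t7.png

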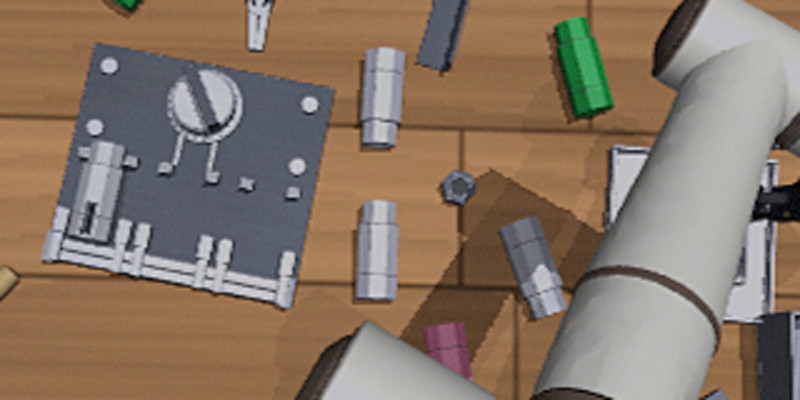

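jog_arm --pt "-0.001 -0.04 0 0.5" --pt "-0.002 -0.1 0 1" --pt "-0.003 -0.16 0 2" --pt "-0.004 -0.22 0 3" --pt "-0.005 -0.28 0 4" --pt "-0.007 -0.34 0 5" --pt "-0.008 -0.4 0 6" --pt "-0.009 -0.46 0.01 6.4" --pt "-0.01 -0.52 0.02 6.4" --pt "-0.011 -0.58 0.03 6.4"

```text
clock: 14.22
position: [510.3, 132.0, 164.3]
ee_rot: [0.996, -0.084, 0.008, -0.001]
contact_force: [1.6, 0.4, -0.7]
gripper_width: 59.6
```

jog_arm --pt "-0.01 -0.05 0 0" --pt "-0.016 -0.09 0 0" --pt "-0.02 -0.12 0 0" --pt "-0.02 -0.126 0 0" --pt "-0.02 -0.126 0 0" --pt "-0.02 -0.126 0 0"

```text
clock: 14.98
position: [511.4, 258.3, 163.9]
ee_rot: [0.996, -0.085, 0.007, -0.0]
contact_force: [0.3, 0.4, 0.1]
gripper_width: 60.1
```

```bash
python3 -c "
from h import *
print(tool(),read_state()['gripper_width'],delta([517.2,267.4,100],np.radians(-9.7)))
p,q=tool();im=get_image('wrist');save(im,'w8',None,1.25);np.savez('w8.npz',im=im,p=p,q=q)"
```

```text
(array([511.38686018, 258.33362796, 163.85743185]), array([ 9.96377916e-01, -8.47042524e-02,  7.49635143e-03, -2.06742505e-04])) 60.109614918678155 (array([ 0.0032, -0.0098,  0.0639]), np.float64(-0.02))
```

View pics/w8.png

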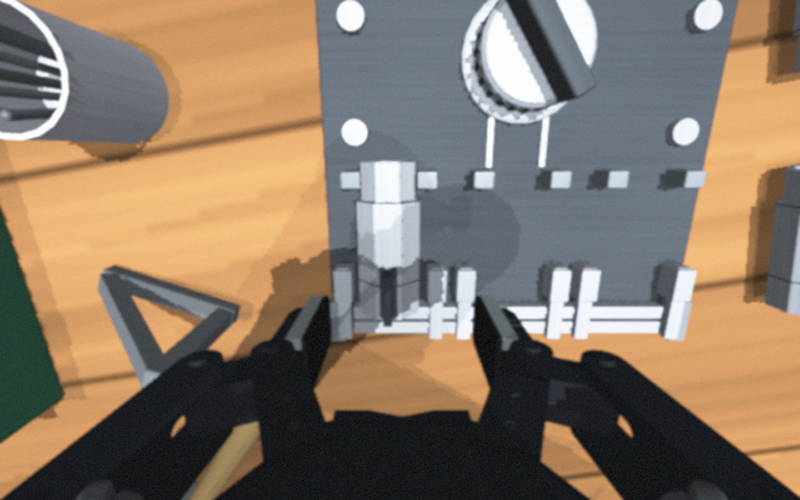

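jog_arm --pt "0.0032 -0.008 0.02 0" --pt "0.0032 -0.0098 0.05 0" --pt "0.0032 -0.0098 0.063 0" --pt "0.0032 -0.0098 0.063 0" --pt "0.0032 -0.0098 0.063 0"

```text
clock: 15.65
position: [518.0, 267.7, 102.3]
ee_rot: [0.996, -0.085, 0.008, -0.001]
contact_force: [0.5, -0.5, -0.3]
gripper_width: 60.0
```

```bash
python3 -c "
from h import *
print(tool(),delta([517.2,267.4,33],np.radians(-9.7)))"
```

```text
(array([517.95053705, 267.66550272, 102.32582777]), array([ 0.99636463, -0.08476021,  0.00849635, -0.00101875])) (array([-0.0019,  0.0006,  0.0693]), np.float64(-0.03))
```

jog_arm --pt "-0.001 0.0005 0.03 0" --pt "-0.002 0.0005 0.05 0" --pt "-0.002 0.0005 0.064 0" --pt "-0.002 0.0005 0.07 0" --pt "-0.002 0.0005 0.07 0"

```text
clock: 16.27
position: [517.3, 267.7, 32.5]
ee_rot: [0.996, -0.085, 0.009, -0.001]
contact_force: [0.5, 0.2, 1.3]
gripper_width: 59.8
```

jog_arm --pt "0 0 0 0" --pt "0 0 0 0" --pt "0 0 0 0" --pt "0 0 0 0" --hand -1

```text
clock: 16.77
position: [517.7, 267.8, 33.6]
ee_rot: [0.996, -0.084, 0.009, -0.001]
contact_force: [0.0, -1.5, 7.2]
gripper_width: 43.0
```

jog_arm --pt "0 0 -0.01 0" --pt "0 0 -0.025 0" --pt "0 0 -0.05 0" --pt "0 0 -0.08 0" --pt "0 0 -0.1 0" --pt "0 0 -0.1 0" --pt "0 0 -0.1 0"

```text
clock: 17.65
position: [514.8, 267.0, 132.4]
ee_rot: [0.996, -0.085, 0.008, -0.001]
contact_force: [-0.2, 0.0, -9.1]
gripper_width: 42.8
```

```bash
python3 -c "
from h import *
print(tool(),read_state()['gripper_width'],read_state()['contact_force'],delta([492.7,-370,130],np.radians(-3.2)))"
```

```text
(array([514.83050523, 267.01415601, 132.39217404]), array([ 9.96364037e-01, -8.48180309e-02,  8.00742121e-03, -6.99370546e-04])) 42.75625396265783 [-1.66395365e-01  3.13992661e-03 -9.14097168e+00] (array([0.0858, 0.6316, 0.002 ]), np.float64(-6.53))
```

jog_arm --pt "0.005 0.04 0 0" --pt "0.014 0.1 0 -1" --pt "0.022 0.16 0 -2" --pt "0.03 0.22 0 -3" --pt "0.038 0.28 0 -4" --pt "0.046 0.34 0 -5" --pt "0.054 0.4 0 -6" --pt "0.063 0.46 0 -6.5" --pt "0.071 0.52 0 -6.5" --pt "0.078 0.575 0 -6.5"

```text
clock: 18.9
position: [493.4, -314.6, 130.3]
ee_rot: [1.0, -0.029, 0.007, -0.001]
contact_force: [1.6, 1.3, -8.1]
gripper_width: 42.8
```

```bash
python3 -c "
from h import *
print(tool(),read_state()['gripper_width'],delta([492.7,-370,125],np.radians(-3.2)))"
```

```text
(array([ 493.40531535, -314.64315959,  130.31073353]), array([ 9.99569753e-01, -2.85485530e-02,  6.68251060e-03, -7.96247508e-04])) 42.824499833393176 (array([0.0024, 0.0553, 0.0052]), np.float64(-0.07))
```

jog_arm --pt "0.001 0.03 0.003 0" --pt "0.0024 0.05 0.005 0" --pt "0.0024 0.055 0.005 0" --pt "0.0024 0.055 0.005 0" --pt "0.0024 0.055 0.005 0"

```text
clock: 19.52
position: [492.9, -368.6, 125.3]
ee_rot: [1.0, -0.028, 0.007, -0.001]
contact_force: [0.7, -0.1, -8.2]
gripper_width: 42.8
```

```bash
python3 -c "
from h import *
print(tool(),read_state()['gripper_width'],delta([492.7,-371,30],np.radians(-3.2)))
p,q=tool();im=get_image('wrist');save(im,'w9',None,1.25);np.savez('w9.npz',im=im,p=p,q=q)"
```

```text
(array([ 492.91121241, -368.5553925 ,  125.26340167]), array([ 0.99958878, -0.02789223,  0.00657973, -0.0010044 ])) 42.778431096385816 (array([-0.0013,  0.0027,  0.0952]), np.float64(0.0))
```

View pics/w9.png

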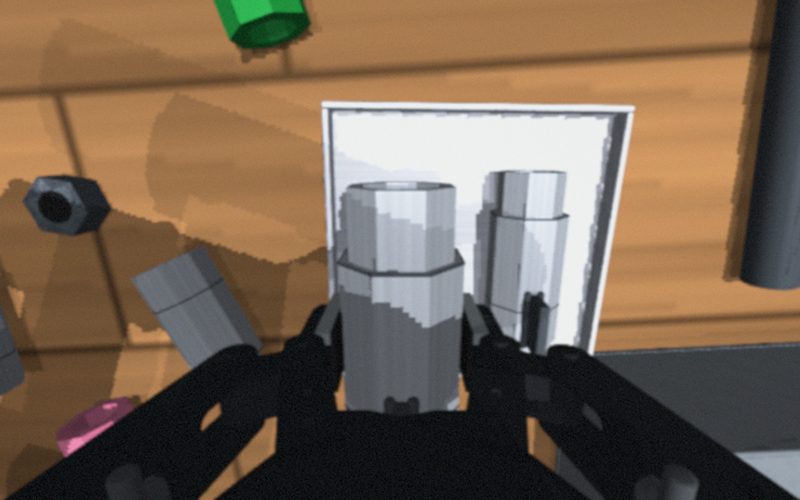

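jog_arm --pt "-0.0005 0.002 0.03 0" --pt "-0.001 0.0027 0.06 0" --pt "-0.0013 0.0027 0.08 0" --pt "-0.0013 0.0027 0.09 0" --pt "-0.0013 0.0027 0.0945 0" --pt "-0.0013 0.0027 0.0945 0"

```text
clock: 20.32
position: [493.3, -371.1, 31.5]
ee_rot: [1.0, -0.028, 0.007, -0.001]
contact_force: [0.3, -0.2, -8.6]
gripper_width: 43.1
```

jog_arm --pt "0 0 0.001 0" --pt "0 0 0.001 0" --pt "0 0 0.001 0" --hand 0.4

```text
clock: 20.7
position: [494.3, -371.7, 32.0]
ee_rot: [1.0, -0.027, 0.009, 0.0]
contact_force: [0.5, -0.7, 0.5]
gripper_width: 60.0
```

jog_arm --pt "0 0 -0.02 0" --pt "0 0 -0.06 0" --pt "0 0 -0.1 0" --pt "0 0 -0.13 0" --pt "0 0 -0.14 0" --pt "0 0 -0.14 0"

```text
clock: 21.45
position: [491.9, -371.5, 172.2]
ee_rot: [1.0, -0.028, 0.009, 0.0]
contact_force: [0.2, -0.3, -0.9]
gripper_width: 59.9
```

```bash
python3 -c "
from h import *
print(tool(),delta([483,-217,170],np.radians(-163)),read_state()['joints'])
save(get_image('top'),'t10',(200,130,520,290),2.5)"
```

```text
(array([ 491.92107478, -371.54556199,  172.21757706]), array([ 9.99580550e-01, -2.75135693e-02,  9.03989639e-03,  9.14152354e-05])) (array([-0.0174, -0.1538,  0.002 ]), np.float64(159.85)) [-0.38759678  0.42462368 -0.12813452 -0.00736192 -1.00106524  1.90727523]
```

View pics/t10.png

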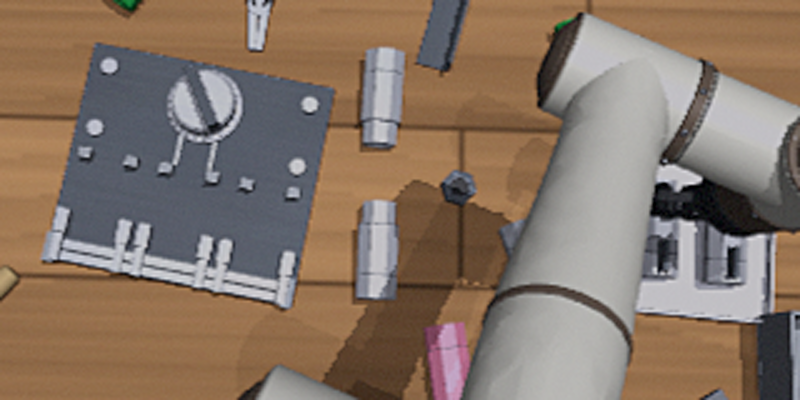

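jog_arm --pt "-0.001 -0.01 0 10" --pt "-0.003 -0.025 0 20" --pt "-0.005 -0.045 0 30" --pt "-0.007 -0.06 0 40" --pt "-0.009 -0.08 0 50" --pt "-0.011 -0.095 0 60" --pt "-0.013 -0.115 0 70" --pt "-0.015 -0.13 0 80" --pt "-0.017 -0.15 0 90" --pt "-0.0174 -0.154 0 100"

```text
clock: 22.75
position: [481.5, -215.4, 169.1]
ee_rot: [-0.62, 0.785, -0.003, 0.005]
contact_force: [0.7, 1.1, 0.2]
gripper_width: 59.6
```

jog_arm --pt "0 0 0 10" --pt "0 0 0 20" --pt "0 0 0 30" --pt "0 0 0 40" --pt "0 0 0 50" --pt "0 0 0 60" --pt "0 0 0 60" --pt "0 0 0 60"

```text
clock: 23.75
position: [481.1, -215.3, 168.2]
ee_rot: [-0.145, 0.989, 0.0, 0.005]
contact_force: [-0.1, 0.4, -0.6]
gripper_width: 59.8
```

```bash
python3 -c "
from h import *
print(tool(),np.degrees(yaw(tool()[1])),delta([483,-217,170],np.radians(-163)),read_state()['joints'])
p,q=tool();im=get_image('wrist');save(im,'w11',None,1.25);np.savez('w11.npz',im=im,p=p,q=q)"
```

```text
(array([ 481.12101647, -215.30911121,  168.22312834]), array([-1.45244195e-01,  9.89381700e-01,  3.25598307e-05,  5.28902703e-03])) -163.29648245779754 (array([-0.0013, -0.0022, -0.0018]), np.float64(-0.3)) [-0.11432776  0.29097548 -0.35050758 -0.00350064 -0.91911061 -1.16283587]
```

View pics/w11.png

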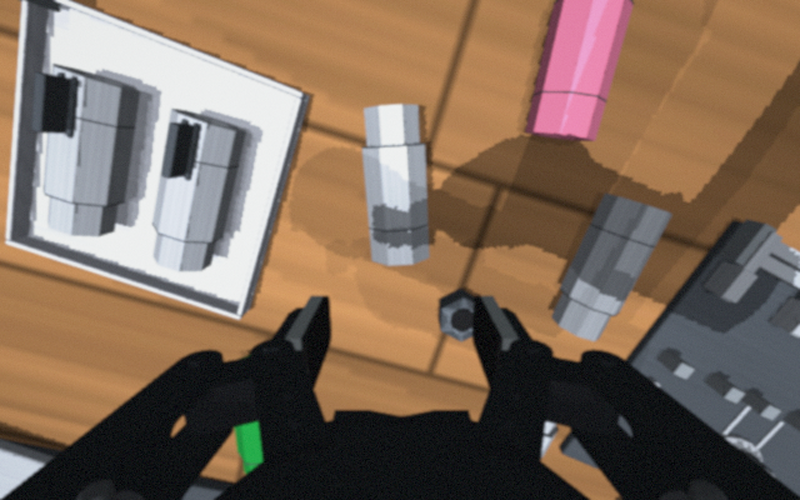

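```bash
python3 - <<'E'
from h import *
d=np.load("w11.npz");ps=(d["p"],d["q"])
P=lambda u,v,z:onplane("wrist",(u+.5)/1.25-.5,(v+.5)/1.25-.5,z,ps)[:2]
s=P(394.5,104,38);t=P(399,260,40);v=s-t;print(s,t,(s+t)/2,np.linalg.norm(v),np.degrees(np.arctan2(v[1],v[0])))
l=P(363,147,44),P(426,147,44); 
h=np.arctan2(v[1],v[0]);c=(s+t)/2
# scored/ step edge points z 22 silhouettes
a=(P(367,240,22)+P(431,235,22))/2; b=(P(363,160,22)+P(427,155,22))/2; w=b-a; print(a,b,np.degrees(np.arctan2(w[1],w[0])))
print(np.linalg.norm(P(363,160,22)-P(427,155,22)))
u=v/np.linalg.norm(v)
print("pinch",c+42*u,delta([*(c+42*u),90],h))
E
```

```text
[ 392.42477383 -246.12544906] [ 495.13944726 -212.32448348] [ 443.78211055 -229.22496627] 108.13329465485683 -161.7848493974576
[ 483.26210077 -216.05509066] [ 426.06457889 -236.18794453] -160.60853206704695
46.989180511106674
pinch [ 403.88675456 -242.35358276] (array([ 0.0827, -0.0036,  0.0776]), np.float64(-1.54))
```

jog_arm --pt "0.03 -0.001 0.03 -1" --pt "0.06 -0.003 0.06 -1" --pt "0.0827 -0.0036 0.09 -1" --pt "0.0827 -0.0036 0.12 -1" --pt "0.0827 -0.0036 0.136 -1" --pt "0.0827 -0.0036 0.142 -1" --pt "0.0827 -0.0036 0.142 -1"

```text
clock: 24.68
position: [404.7, -242.3, 25.5]
ee_rot: [-0.154, 0.988, -0.0, 0.005]
contact_force: [0.1, 0.4, -0.2]
gripper_width: 59.6
```

jog_arm --pt "0 0 0 0" --pt "0 0 0 0" --pt "0 0 0 0" --pt "0 0 0 0" --pt "0 0 0 0" --hand -1

```text
clock: 25.3
position: [405.6, -242.6, 26.6]
ee_rot: [-0.154, 0.988, -0.001, 0.006]
contact_force: [-1.0, -0.1, 7.3]
gripper_width: 35.7
```

jog_arm --pt "0 0 0 0" --pt "0 0 0 0" --pt "0 0 0 0" --hand 0.4

```text
clock: 25.68
position: [405.4, -242.5, 26.5]
ee_rot: [-0.154, 0.988, -0.001, 0.006]
contact_force: [1.1, 0.3, 0.7]
gripper_width: 59.7
```

```bash
python3 -c "
from h import *
print(tool(),np.degrees(yaw(tool()[1])))"
```

```text
(array([ 405.41262682, -242.52288871,   26.50430379]), array([-1.54305213e-01,  9.88003093e-01, -5.39635765e-04,  6.28470550e-03])) -162.24558253465858
```

jog_arm --pt "-0.01 0 0 0" --pt "-0.025 0 0 0" --pt "-0.038 0 0 0" --pt "-0.042 0 0 0" --pt "-0.042 0 0 0"

```text
clock: 26.3
position: [445.6, -229.5, 26.8]
ee_rot: [-0.155, 0.988, -0.0, 0.006]
contact_force: [-1.0, -1.0, 0.2]
gripper_width: 59.6
```

jog_arm --pt "0 0 0 0" --pt "0 0 0 0" --pt "0 0 0 0" --pt "0 0 0 0" --pt "0 0 0 0" --hand -1

```text
clock: 26.92
position: [445.3, -229.6, 27.1]
ee_rot: [-0.154, 0.988, -0.0, 0.006]
contact_force: [-1.0, -0.1, 4.9]
gripper_width: 42.3
```

jog_arm --pt "0 0 -0.01 0" --pt "0 0 -0.03 0" --pt "0 0 -0.06 0" --pt "0 0 -0.09 0" --pt "0 0 -0.12 0" --pt "0 0 -0.13 0" --pt "0 0 -0.13 0"

```text
clock: 27.8
position: [443.1, -229.3, 156.4]
ee_rot: [-0.154, 0.988, 0.0, 0.006]
contact_force: [0.2, -0.3, -8.6]
gripper_width: 42.7
```

```bash
python3 -c "
from h import *
print(tool(),np.degrees(yaw(tool()[1])),read_state()['gripper_width'],delta([485.8,80.9,140],np.radians(-9.7)))
p,q=tool();im=get_image('wrist');save(im,'w12',None,1.25);np.savez('w12.npz',im=im,p=p,q=q)"
```

```text
(array([ 443.0613497 , -229.32553537,  156.40501715]), array([-1.54147244e-01,  9.88032267e-01,  1.18327164e-04,  5.55455690e-03])) -162.2645723898273 42.71025610939953 (array([-0.135 ,  0.2825,  0.0175]), np.float64(-152.56))
```

View pics/w12.png

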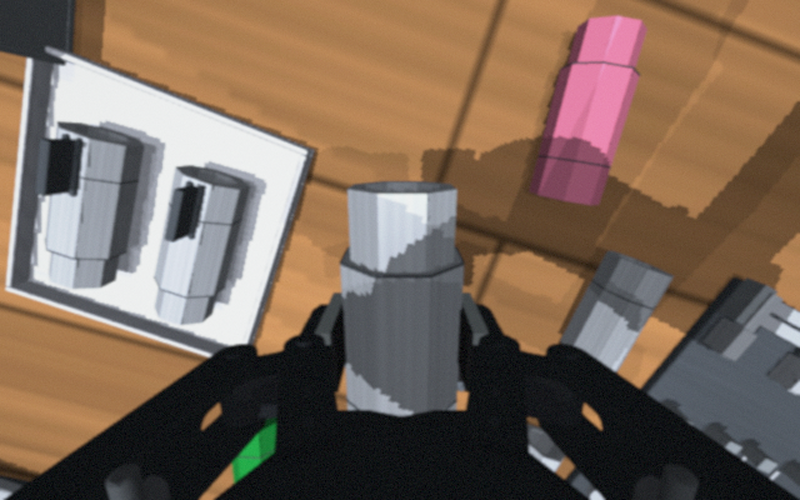

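```bash
python3 -c "
from h import *
print(delta([517,267.8,140],np.radians(-9.7)))"
```

```text
(array([-0.2221,  0.4508,  0.0175]), np.float64(-152.57))
```

jog_arm --pt "-0.008 0.016 0 -8" --pt "-0.022 0.045 0 -18" --pt "-0.037 0.075 0 -28" --pt "-0.052 0.105 0 -38" --pt "-0.066 0.135 0 -48" --pt "-0.081 0.165 0 -58" --pt "-0.096 0.195 0 -68" --pt "-0.111 0.225 0 -78" --pt "-0.126 0.255 0 -88" --pt "-0.14 0.284 0 -98"

```text
clock: 29.1
position: [488.4, 84.7, 154.7]
ee_rot: [0.848, -0.53, 0.002, -0.002]
contact_force: [0.2, -1.2, -7.8]
gripper_width: 42.7
```

```bash
python3 -c "
from h import *
print(tool(),read_state()['gripper_width'],delta([517,267.8,140],np.radians(-9.7)))"
```

```text
(array([488.37094116,  84.71162124, 154.73575672]), array([ 0.8482559 , -0.52957994,  0.00196524, -0.00177675])) 42.68705392372959 (array([-0.1519, -0.106 ,  0.0151]), np.float64(-54.25))
```

jog_arm --pt "-0.028 -0.02 0.002 -10" --pt "-0.057 -0.04 0.005 -20" --pt "-0.085 -0.059 0.008 -30" --pt "-0.114 -0.079 0.011 -40" --pt "-0.14 -0.098 0.014 -50" --pt "-0.152 -0.106 0.015 -54.2" --pt "-0.152 -0.106 0.015 -54.2" --pt "-0.152 -0.106 0.015 -54.2"

```text
clock: 30.1
position: [516.1, 266.8, 138.5]
ee_rot: [0.996, -0.086, 0.001, 0.001]
contact_force: [-0.8, -0.6, -7.4]
gripper_width: 42.5
```

```bash
python3 -c "
from h import *
print(tool(),read_state()['gripper_width'],delta([517,267.8,75],np.radians(-9.7)))
p,q=tool();im=get_image('wrist');save(im,'w13',None,1.25);np.savez('w13.npz',im=im,p=p,q=q)"
```

```text
(array([516.05749436, 266.7529601 , 138.49639952]), array([ 9.96314098e-01, -8.57698247e-02,  1.20605072e-03,  5.48525624e-04])) 42.47424569459327 (array([ 0.0006, -0.0012,  0.0635]), np.float64(-0.14))
```

View pics/w13.png

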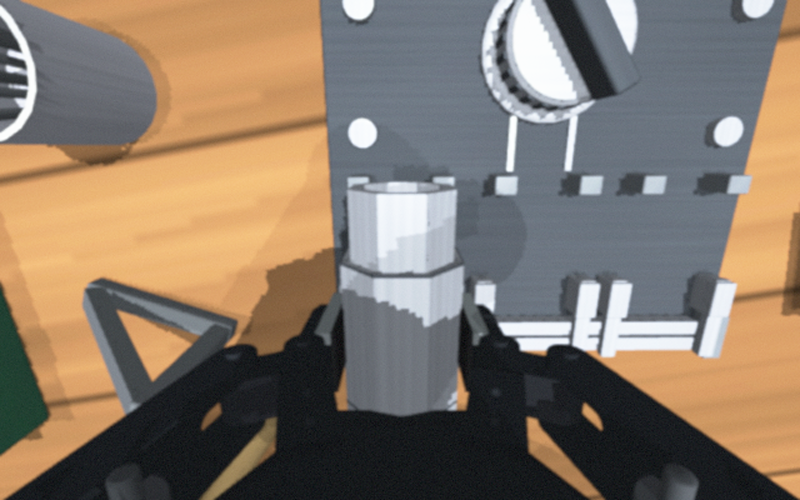

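Spacer C's stepped end (v≈183–262) points at the gate, and the posts are visible at v≈183. I'll descend in stages.

jog_arm --pt "0.0006 -0.0012 0.015 0" --pt "0.0006 -0.0012 0.035 0" --pt "0.0006 -0.0012 0.055 0" --pt "0.0006 -0.0012 0.0635 0" --pt "0.0006 -0.0012 0.0635 0" --pt "0.0006 -0.0012 0.0635 0"

```text
clock: 30.9
position: [517.9, 268.1, 76.3]
ee_rot: [0.996, -0.086, 0.002, -0.0]
contact_force: [0.5, -0.2, -8.2]
gripper_width: 42.6
```

```bash
python3 -c "
from h import *
print(tool(),read_state()['gripper_width'],delta([517,267.8,37],np.radians(-9.7)))"
```

```text
(array([517.91188012, 268.07865966,  76.26925421]), array([ 9.96310639e-01, -8.57888471e-02,  2.29305111e-03, -3.56290765e-04])) 42.63978982418871 (array([-0.001 ,  0.0005,  0.0393]), np.float64(-0.14))
```

jog_arm --pt "-0.001 0.0005 0.01 0" --pt "-0.001 0.0005 0.02 0" --pt "-0.001 0.0005 0.028 0" --pt "-0.001 0.0005 0.034 0" --pt "-0.001 0.0005 0.038 0" --pt "-0.001 0.0005 0.039 0" --pt "-0.001 0.0005 0.039 0"

```text
clock: 31.78
position: [517.1, 267.7, 37.8]
ee_rot: [0.996, -0.086, 0.002, -0.0]
contact_force: [-1.0, -1.3, -2.9]
gripper_width: 42.9
```

```bash
python3 -c "
from h import *
s=read_state();print(tool(),s['gripper_width'],s['contact_force'],s['wrist_torque'],delta([517,267.8,37],np.radians(-9.7)))"
```

```text
(array([517.06438577, 267.69349114,  37.78571672]), array([ 9.96319495e-01, -8.56839995e-02,  2.36708130e-03, -3.36106352e-04])) 42.85168361084797 [-1.03342152 -1.34931456 -2.94712939] [-0.31685962  0.4496045   0.01878725] (array([-0.0001, -0.0001,  0.0008]), np.float64(-0.13))
```

jog_arm --pt "0 0 0.0005 0" --pt "0 0 0.0005 0" --pt "0 0 0.0005 0" --hand 0.4

```text
clock: 32.15
position: [517.7, 268.3, 38.1]
ee_rot: [0.996, -0.086, 0.003, -0.001]
contact_force: [-0.4, -0.8, 0.4]
gripper_width: 60.2
```

jog_arm --pt "0 0 -0.015 0" --pt "0 0 -0.05 0" --pt "0 0 -0.09 0" --pt "0 0 -0.12 0" --pt "0 0 -0.13 0" --pt "0 0 -0.13 0"

```text
clock: 32.9
position: [516.9, 268.1, 168.6]
ee_rot: [0.996, -0.086, 0.004, -0.002]
contact_force: [0.8, -0.2, -0.4]
gripper_width: 59.8
```

```bash
python3 -c "
from h import *
print(tool(),read_state()['gripper_width'],delta([460-75,-51+2,170],np.radians(-2)))
save(get_image('top'),'t14',(200,130,520,290),2.5)"
```

```text
(array([516.85817927, 268.13480104, 168.63675737]), array([ 0.99632198, -0.08559829,  0.00356334, -0.00165885])) 59.819614899087995 (array([-0.0758,  0.335 , -0.0032]), np.float64(-7.82))
```

View pics/t14.png

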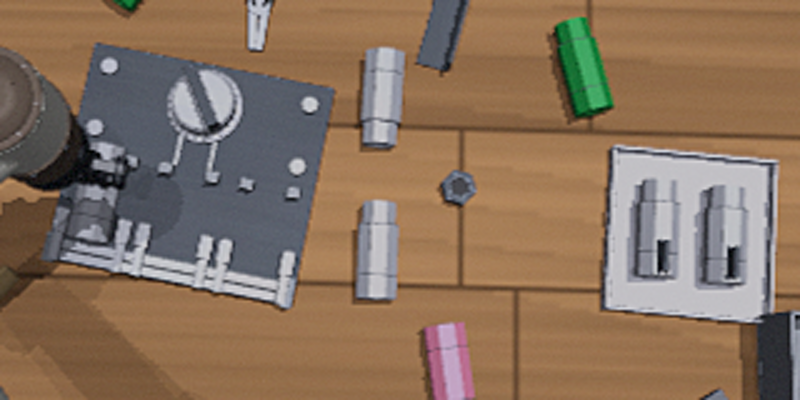

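jog_arm --pt "-0.01 0.04 0 0" --pt "-0.02 0.09 0 -1" --pt "-0.031 0.14 0 -2" --pt "-0.042 0.19 0 -4" --pt "-0.053 0.24 0 -6" --pt "-0.064 0.29 0 -7.8" --pt "-0.072 0.325 0 -7.8" --pt "-0.076 0.335 0 -7.8" --pt "-0.076 0.335 0 -7.8"

```text
clock: 34.08
position: [384.0, -49.6, 165.8]
ee_rot: [1.0, -0.018, 0.002, -0.0]
contact_force: [-0.0, -0.3, 0.3]
gripper_width: 59.6
```

```bash
python3 -c "
from h import *
print(tool(),read_state()['gripper_width'],read_state()['joint_vel'])
p,q=tool();im=get_image('wrist');save(im,'w15',None,1.25);np.savez('w15.npz',im=im,p=p,q=q)"
```

```text
(array([383.96386057, -49.59312931, 165.78279826]), array([ 9.99831496e-01, -1.82240228e-02,  2.14938676e-03, -4.95211190e-04])) 59.57864307289421 [ 0.02202031  0.00944987  0.02427932  0.00592843  0.00158656 -0.00327625]
```

View pics/w15.png

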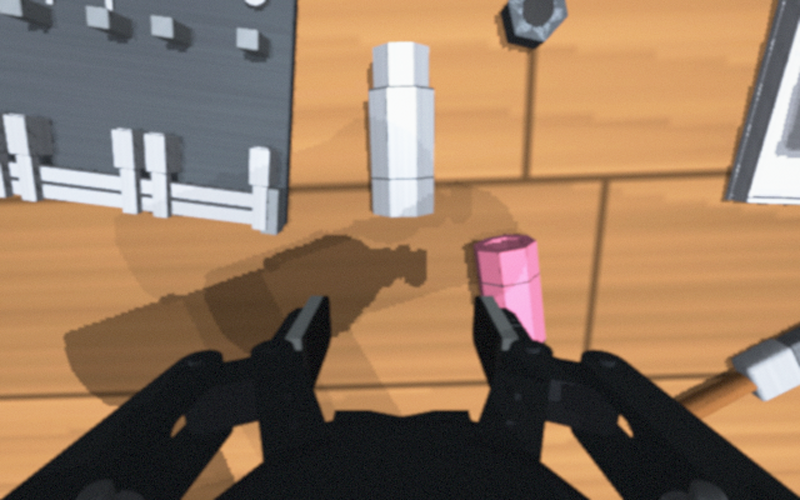

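```bash
python3 - <<'E'
from h import *
d=np.load("w15.npz");ps=(d["p"],d["q"])
P=lambda u,v,z:onplane("wrist",(u+.5)/1.25-.5,(v+.5)/1.25-.5,z,ps)[:2]
s=P(401,42,40);t=P(403.5,215,42);v=s-t;c=(s+t)/2;print(c,np.linalg.norm(v),np.degrees(np.arctan2(v[1],v[0])))
a=(P(369,92,22)+P(434,92,22))/2;b=(P(372,175,22)+P(435,175,22))/2;w=a-b;print(a,b,np.degrees(np.arctan2(w[1],w[0])))
h=np.radians(-2.3);u=np.array([np.cos(h),np.sin(h)])
print(delta([*(c+42*u),25],h))
E
```

```text
[460.63371728 -52.19568463] 109.4702704048693 -1.146630914552997
[488.77742746 -52.61465502] [432.06143944 -52.06062892] -0.5596719466378461
(array([0.1174, 0.0008, 0.1416]), np.float64(0.27))
```

jog_arm --pt "0.04 0.001 0.02 0" --pt "0.08 0.001 0.05 0" --pt "0.11 0.001 0.08 0" --pt "0.117 0.001 0.11 0" --pt "0.117 0.001 0.132 0" --pt "0.117 0.001 0.141 0" --pt "0.117 0.001 0.141 0"

```text
clock: 35.0
position: [502.3, -53.5, 25.1]
ee_rot: [1.0, -0.017, 0.002, -0.0]
contact_force: [0.5, 0.2, 0.2]
gripper_width: 60.0
```

jog_arm --pt "0 0 0 0" --pt "0 0 0 0" --pt "0 0 0 0" --pt "0 0 0 0" --pt "0 0 0 0" --hand -1

```text
clock: 35.62
position: [503.2, -53.2, 26.3]
ee_rot: [1.0, -0.017, 0.003, -0.001]
contact_force: [-1.1, 1.0, 6.8]
gripper_width: 35.6
```

jog_arm --pt "0 0 0 0" --pt "0 0 0 0" --pt "0 0 0 0" --hand 0.4

```text
clock: 36.0
position: [503.0, -53.3, 26.2]
ee_rot: [1.0, -0.017, 0.003, -0.001]
contact_force: [-0.4, 0.7, -0.1]
gripper_width: 60.2
```

jog_arm --pt "-0.01 0 0 0" --pt "-0.025 0 0 0" --pt "-0.038 0 0 0" --pt "-0.042 0 0 0" --pt "-0.042 0 0 0"

```text
clock: 36.62
position: [460.9, -51.8, 26.1]
ee_rot: [1.0, -0.017, 0.003, -0.001]
contact_force: [0.4, 0.2, 0.0]
gripper_width: 59.7
```

jog_arm --pt "0 0 0 0" --pt "0 0 0 0" --pt "0 0 0 0" --pt "0 0 0 0" --pt "0 0 0 0" --hand -1

```text
clock: 37.25
position: [461.6, -51.9, 26.6]
ee_rot: [1.0, -0.016, 0.004, -0.0]
contact_force: [-0.9, -0.8, 5.0]
gripper_width: 42.5
```

jog_arm --pt "0 0 -0.01 0" --pt "0 0 -0.03 0" --pt "0 0 -0.06 0" --pt "0 0 -0.09 0" --pt "0 0 -0.115 0" --pt "0 0 -0.12 0" --pt "0 0 -0.12 0"

```text
clock: 38.12
position: [459.5, -52.1, 145.6]
ee_rot: [1.0, -0.017, 0.003, -0.001]
contact_force: [-0.1, -0.5, -9.8]
gripper_width: 43.2
```

```bash
python3 -c "
from h import *
print(tool(),read_state()['gripper_width'],delta([502.4,174.1,140],np.radians(-9.7)))"
```

```text
(array([459.52015583, -52.06339469, 145.56297869]), array([ 9.99853264e-01, -1.69320803e-02,  2.51295913e-03, -6.63548358e-04])) 43.162640089489706 (array([ 0.0352, -0.2275,  0.0061]), np.float64(7.76))
```

jog_arm --pt "0.006 -0.04 0 1" --pt "0.014 -0.09 0 3" --pt "0.022 -0.14 0 5" --pt "0.03 -0.19 0.003 7" --pt "0.034 -0.22 0.006 7.8" --pt "0.035 -0.2275 0.006 7.8" --pt "0.035 -0.2275 0.006 7.8" --pt "0.035 -0.2275 0.006 7.8"

```text
clock: 39.12
position: [501.5, 172.8, 139.3]
ee_rot: [0.996, -0.086, 0.001, -0.0]
contact_force: [0.3, -0.4, -8.5]
gripper_width: 42.7
```

```bash
python3 -c "
from h import *
print(tool(),read_state()['gripper_width'],delta([502.4,174.1,75],np.radians(-9.7)))
p,q=tool();im=get_image('wrist');save(im,'w16',None,1.25);np.savez('w16.npz',im=im,p=p,q=q)"
```

```text
(array([501.48007928, 172.81581807, 139.29036983]), array([ 9.96336873e-01, -8.55023776e-02,  1.47316375e-03, -9.70953807e-05])) 42.72164990894226 (array([ 0.0005, -0.0014,  0.0643]), np.float64(-0.11))
```

View pics/w16.png

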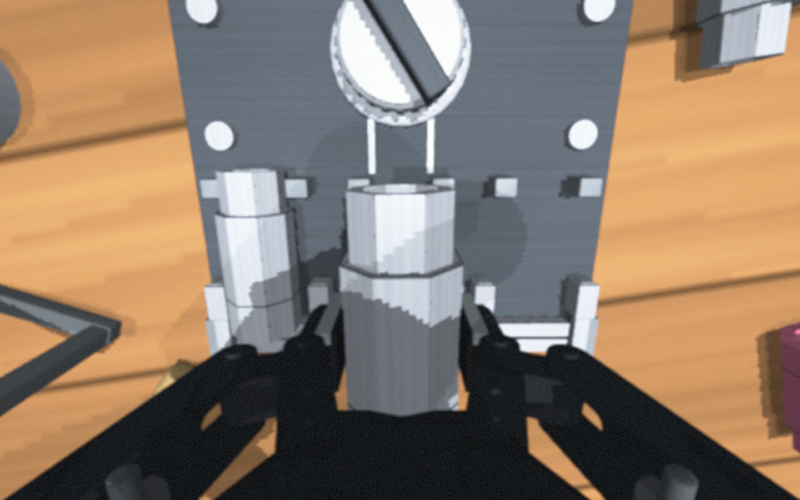

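Spacer C lies home in bay 3, left at (255, 260), and B is lined up above bay 2. Next I'll lower B.

jog_arm --pt "0.0005 -0.0014 0.015 0" --pt "0.0005 -0.0014 0.035 0" --pt "0.0005 -0.0014 0.055 0" --pt "0.0005 -0.0014 0.064 0" --pt "0.0005 -0.0014 0.064 0" --pt "0.0005 -0.0014 0.064 0"

```text
clock: 39.92
position: [503.3, 174.5, 76.3]
ee_rot: [0.996, -0.085, 0.003, -0.001]
contact_force: [-0.6, 0.2, -8.3]
gripper_width: 43.1
```

```bash
python3 -c "
from h import *
print(tool(),read_state()['gripper_width'],delta([502.4,174.1,37],np.radians(-9.7)))"
```

```text
(array([503.32588531, 174.47056539,  76.2651412 ]), array([ 9.96335648e-01, -8.54877511e-02,  2.54216086e-03, -8.11422792e-04])) 43.1485547373212 (array([-0.001 ,  0.0006,  0.0393]), np.float64(-0.11))
```

jog_arm --pt "-0.001 0.0005 0.01 0" --pt "-0.001 0.0005 0.02 0" --pt "-0.001 0.0005 0.028 0" --pt "-0.001 0.0005 0.034 0" --pt "-0.001 0.0005 0.038 0" --pt "-0.001 0.0005 0.0395 0" --pt "-0.001 0.0005 0.0395 0"

```text
clock: 40.8
position: [502.7, 174.4, 37.0]
ee_rot: [0.996, -0.085, 0.003, -0.001]
contact_force: [0.2, -0.1, -9.5]
gripper_width: 42.3
```

jog_arm --pt "0 0 0.001 0" --pt "0 0 0.001 0"

```text
clock: 41.05
position: [502.8, 174.5, 36.7]
ee_rot: [0.996, -0.085, 0.003, -0.001]
contact_force: [-1.9, 0.3, -0.5]
gripper_width: 43.0
```

jog_arm --pt "0 0 0 0" --pt "0 0 0 0" --pt "0 0 0 0" --hand 0.4

```text
clock: 41.42
position: [503.5, 174.9, 37.3]
ee_rot: [0.996, -0.085, 0.004, -0.002]
contact_force: [-0.3, 0.4, 0.4]
gripper_width: 60.1
```

jog_arm --pt "0 0 -0.015 0" --pt "0 0 -0.05 0" --pt "0 0 -0.09 0" --pt "0 0 -0.12 0" --pt "0 0 -0.13 0" --pt "0 0 -0.13 0"

```text
clock: 42.18
position: [502.5, 174.6, 167.8]
ee_rot: [0.996, -0.085, 0.004, -0.002]
contact_force: [0.2, 0.2, -0.8]
gripper_width: 60.2
```

```bash
python3 -c "
from h import *
print(tool(),read_state()['gripper_width'],read_state()['joints'],delta([637+75,-51,170],np.radians(177.5)))
save(get_image('top'),'t17',(200,130,520,290),2.5)"
```

```text
(array([502.47073547, 174.55261874, 167.82106347]), array([ 0.99634601, -0.08526654,  0.00436758, -0.00227593])) 60.15108273773255 [ 0.64080187  0.29864008 -0.3427717   0.00301284 -0.91983273  0.75743779] (array([ 0.2448,  0.1867, -0.0011]), np.float64(172.72))
```

View pics/t17.png

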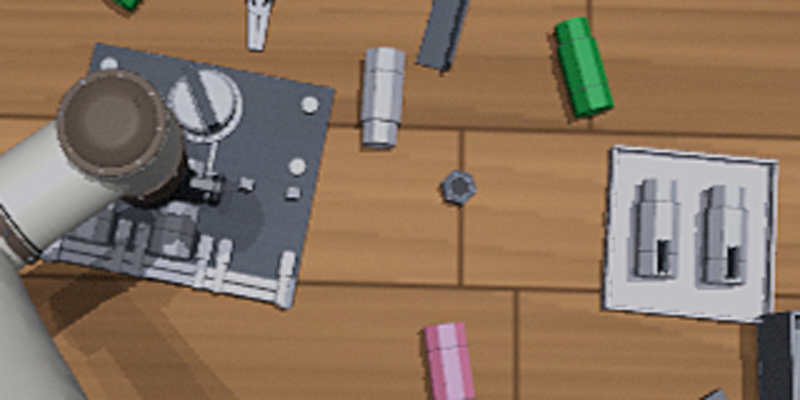

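jog_arm --pt "0.014 0.011 0 8" --pt "0.034 0.026 0 18" --pt "0.054 0.041 0 28" --pt "0.075 0.057 0 38" --pt "0.095 0.072 0 48" --pt "0.116 0.088 0 58" --pt "0.136 0.104 0 68" --pt "0.156 0.119 0 78" --pt "0.177 0.135 0 88" --pt "0.198 0.15 0 98"

```text
clock: 43.48
position: [671.3, -8.0, 164.9]
ee_rot: [-0.587, 0.81, -0.0, 0.002]
contact_force: [0.2, 0.1, -0.2]
gripper_width: 59.5
```

```bash
python3 -c "
from h import *
print(tool(),read_state()['joints'],delta([637+75,-51,170],np.radians(177.5)))"
```

```text
(array([671.26107611,  -7.99896831, 164.90612344]), array([-5.86812598e-01,  8.09720872e-01, -5.24584117e-05,  1.75533559e-03])) [ 0.22788804  0.52307242  0.01783133 -0.00145164 -1.0622803  -0.54374386] (array([ 0.0282, -0.0521, -0.0051]), np.float64(74.36))
```

jog_arm --pt "0.004 -0.007 0 10" --pt "0.008 -0.014 0 20" --pt "0.012 -0.021 0 30" --pt "0.016 -0.028 0 40" --pt "0.02 -0.036 0 50" --pt "0.024 -0.044 -0.005 60" --pt "0.028 -0.052 -0.005 70" --pt "0.028 -0.052 -0.005 74.4" --pt "0.028 -0.052 -0.005 74.4" --pt "0.028 -0.052 -0.005 74.4"

```text
clock: 44.72
position: [711.5, -50.8, 168.5]
ee_rot: [0.022, 1.0, 0.001, 0.0]
contact_force: [-0.5, 0.3, 1.0]
gripper_width: 60.0
```

```bash
python3 -c "
from h import *
print(tool(),read_state()['joint_vel'],read_state()['joints'])
p,q=tool();im=get_image('wrist');save(im,'w18',None,1.25);np.savez('w18.npz',im=im,p=p,q=q)"
```

```text
(array([711.49872057, -50.76032288, 168.54848604]), array([2.15497738e-02, 9.99767344e-01, 8.83147127e-04, 2.91895783e-04])) [ 0.00078846 -0.00910287  0.00677399 -0.00064837 -0.00039216 -0.00424276] [ 0.15406095  0.58941229  0.14675873 -0.00181251 -1.12726    -1.76718309]
```

View pics/w18.png

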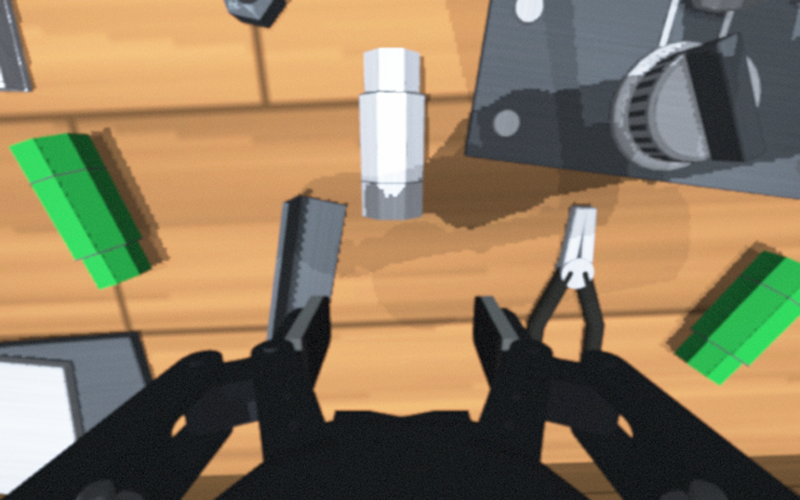

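```bash
python3 - <<'E'
from h import *
d=np.load("w18.npz");ps=(d["p"],d["q"])
P=lambda u,v,z:onplane("wrist",(u+.5)/1.25-.5,(v+.5)/1.25-.5,z,ps)[:2]
s=P(392.5,48,40);t=P(391.5,217,42);v=s-t;c=(s+t)/2;print(c,np.linalg.norm(v),np.degrees(np.arctan2(v[1],v[0])))
a=(P(359,95,22)+P(426,95,22))/2;b=(P(361,180,22)+P(424,180,22))/2;w=a-b;print(a,b,np.degrees(np.arctan2(w[1],w[0])))
print("offcut",P(284,203,40),P(347,207,0),"A +x end",t)
h=np.radians(177);u=np.array([np.cos(h),np.sin(h)])
print(delta([*(c+42*u),80],h),delta([*(c+42*u),25],h))
E
```

```text
[637.13004189 -52.98346954] 108.50444796037027 176.82573877108993
[608.36806113 -51.59940861] [667.20812134 -54.49835444] 177.17941886267894
offcut [ 678.34335797 -131.66427379] [689.55085225 -93.56641845] A +x end [691.29902885 -55.98757651]
(array([ 0.1164, -0.0053,  0.0888]), np.float64(0.52)) (array([ 0.1165, -0.0054,  0.1438]), np.float64(0.52))
```

jog_arm --pt "0.04 -0.002 0.02 0.5" --pt "0.08 -0.004 0.05 0.5" --pt "0.11 -0.0053 0.08 0.5" --pt "0.1165 -0.0054 0.11 0.5" --pt "0.1165 -0.0054 0.134 0.5" --pt "0.1165 -0.0054 0.143 0.5" --pt "0.1165 -0.0054 0.143 0.5"

```text
clock: 45.65
position: [595.3, -50.8, 25.6]
ee_rot: [0.026, 1.0, 0.001, 0.0]
contact_force: [0.1, 0.1, 0.3]
gripper_width: 59.8
```

jog_arm --pt "0 0 0 0" --pt "0 0 0 0" --pt "0 0 0 0" --pt "0 0 0 0" --pt "0 0 0 0" --hand -1

```text
clock: 46.28
position: [596.1, -50.9, 26.9]
ee_rot: [0.026, 1.0, 0.001, 0.001]
contact_force: [-0.7, -0.4, 6.1]
gripper_width: 36.1
```

jog_arm --pt "0 0 0 0" --pt "0 0 0 0" --pt "0 0 0 0" --hand 0.4

```text
clock: 46.65
position: [595.9, -50.8, 26.7]
ee_rot: [0.026, 1.0, 0.001, 0.001]
contact_force: [0.3, 0.3, 0.4]
gripper_width: 59.3
```

jog_arm --pt "-0.01 0 0 0" --pt "-0.025 0 0 0" --pt "-0.038 0 0 0" --pt "-0.042 0 0 0" --pt "-0.042 0 0 0"

```text
clock: 47.28
position: [637.8, -53.0, 26.5]
ee_rot: [0.026, 1.0, 0.001, 0.001]
contact_force: [-0.3, -0.1, 0.2]
gripper_width: 59.8
```

jog_arm --pt "0 0 0 0" --pt "0 0 0 0" --pt "0 0 0 0" --pt "0 0 0 0" --pt "0 0 0 0" --hand -1

```text
clock: 47.9
position: [637.5, -53.3, 26.8]
ee_rot: [0.026, 1.0, 0.001, 0.001]
contact_force: [-2.0, -1.2, 5.0]
gripper_width: 42.9
```

jog_arm --pt "0 0 -0.01 0" --pt "0 0 -0.03 0" --pt "0 0 -0.06 0" --pt "0 0 -0.09 0" --pt "0 0 -0.115 0" --pt "0 0 -0.12 0" --pt "0 0 -0.12 0"

```text
clock: 48.78
position: [636.5, -53.1, 145.5]
ee_rot: [0.026, 1.0, 0.001, -0.0]
contact_force: [-0.2, -0.5, -6.9]
gripper_width: 42.9
```

```bash
python3 -c "
from h import *
print(tool(),read_state()['gripper_width'],read_state()['joints'],delta([486,80.7,140],np.radians(-9.7)))"
```

```text
(array([636.48456921, -53.11688227, 145.46733321]), array([ 2.59222285e-02,  9.99663374e-01,  9.79307580e-04, -4.67156190e-04])) 42.94837462428118 [ 0.16866796  0.49168184 -0.09093647 -0.00251677 -0.98871742 -1.78993039] (array([0.1572, 0.1258, 0.0059]), np.float64(-173.27))
```

jog_arm --pt "0.007 0.006 0 -8" --pt "0.016 0.013 0 -18" --pt "0.025 0.02 0 -28" --pt "0.034 0.027 0 -38" --pt "0.043 0.034 0 -48" --pt "0.052 0.042 0 -58" --pt "0.062 0.05 0 -68" --pt "0.071 0.057 0 -78" --pt "0.08 0.064 0 -88" --pt "0.09 0.072 0 -98"

```text
clock: 50.02
position: [549.0, 23.5, 143.7]
ee_rot: [0.739, -0.673, -0.002, 0.001]
contact_force: [0.7, 0.4, -6.6]
gripper_width: 42.7
```

```bash
python3 -c "
from h import *
print(tool(),read_state()['gripper_width'],delta([486,80.7,140],np.radians(-9.7)))"
```

```text
(array([548.97265603,  23.52674801, 143.73697073]), array([ 0.73921177, -0.67346908, -0.00211459,  0.00094333])) 42.66608090004202 (array([-0.0628,  0.0574,  0.0041]), np.float64(-74.97))
```

jog_arm --pt "-0.009 0.008 0 -10" --pt "-0.018 0.016 0 -20" --pt "-0.027 0.024 0 -30" --pt "-0.036 0.032 0 -40" --pt "-0.045 0.04 0 -50" --pt "-0.054 0.049 0.003 -60" --pt "-0.063 0.057 0.004 -70" --pt "-0.063 0.0574 0.004 -75" --pt "-0.063 0.0574 0.004 -75" --pt "-0.063 0.0574 0.004 -75"

```text
clock: 51.28
position: [485.6, 80.7, 139.4]
ee_rot: [0.996, -0.085, -0.003, -0.0]
contact_force: [0.5, 0.1, -5.4]
gripper_width: 42.6
```

```bash
python3 -c "
from h import *
print(tool(),read_state()['gripper_width'],delta([486,80.7,75],np.radians(-9.7)))
p,q=tool();im=get_image('wrist');save(im,'w19',None,1.25);np.savez('w19.npz',im=im,p=p,q=q)"
```

```text
(array([485.61579613,  80.7391713 , 139.37600101]), array([ 9.96368532e-01, -8.50963519e-02, -2.88167274e-03, -2.33571746e-04])) 42.589411903482606 (array([ 0.0008, -0.    ,  0.0644]), np.float64(-0.06))
```

View pics/w19.png

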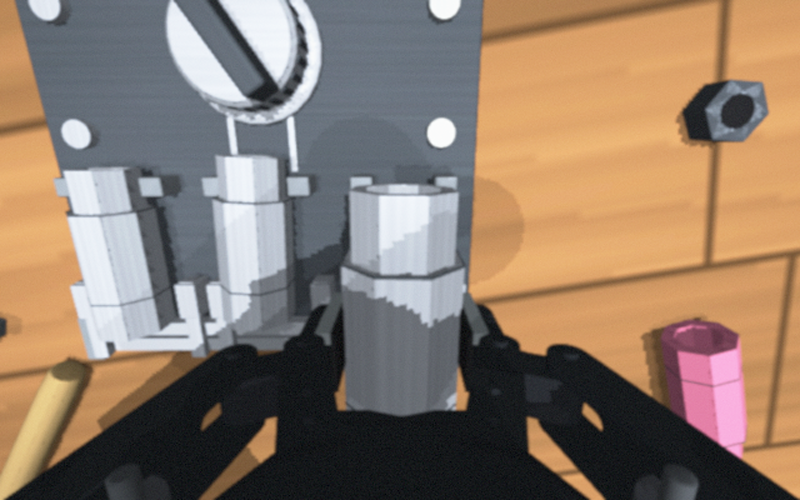

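```bash
python3 - <<'E'
from h import *
d=np.load("w19.npz");ps=(d["p"],d["q"]); save(d["im"],"w19z",(30,90,290,300),3)
P=lambda u,v,z:onplane("wrist",(u+.5)/1.25-.5,(v+.5)/1.25-.5,z,ps)[:2]
h=np.radians(-9.7);x=np.array([np.cos(h),np.sin(h)]);y=np.array([-x[1],x[0]])
for n,b,pt in (("2",(501.6,174.3),(252,201)),("3",(517.6,267.7),(103,213))):
    e=P(*pt,54)-b; print(n,"step x",e@x,"y",e@y, "end of tube",(P(pt[0]-2,(155 if n=="2" else 169),50.5)-b)@x)
for n,b,pts in (("2",(501.6,174.3),((210,186),(299,186))),("3",(517.6,267.7),((63,187),(150,187)))):
    for pt in pts: print(n,"post",(P(*pt,32)-b)@x,(P(*pt,32)-b)@y)
E
```

```text
2 step x 36.55306344547168 y -6.613368238278648 end of tube 62.647544495921174
3 step x 29.397332629922946 y -12.082697348610399 end of tube 54.737915245500254
2 post 42.81331628219057 28.441914712415823
2 post 42.793097638499724 -28.68894203150996
3 post 42.174863414561194 28.286183147097407
3 post 42.15525325299906 -27.66005274966253
```

View pics/w19z.png

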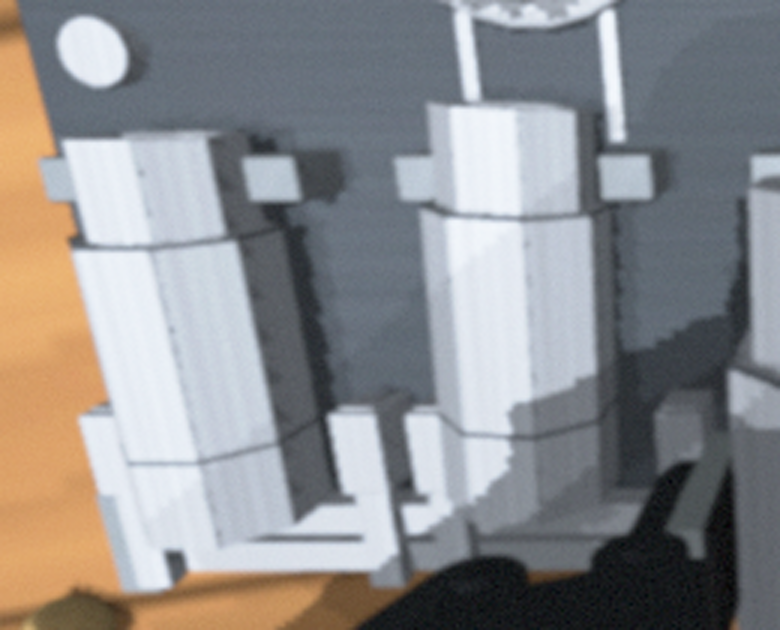

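jog_arm --pt "0.0008 0 0.015 0" --pt "0.0008 0 0.035 0" --pt "0.0008 0 0.055 0" --pt "0.0008 0 0.064 0" --pt "0.0008 0 0.064 0" --pt "0.0008 0 0.064 0"

```text
clock: 52.08
position: [486.9, 81.0, 76.3]
ee_rot: [0.996, -0.085, -0.002, -0.001]
contact_force: [0.9, 0.3, -5.5]
gripper_width: 43.2
```

```bash
python3 -c "
from h import *
print(tool(),read_state()['gripper_width'],delta([486,80.7,37],np.radians(-9.7)))"
```

```text
(array([486.9237474 ,  80.97525246,  76.2736808 ]), array([ 9.96387363e-01, -8.49003348e-02, -1.91914772e-03, -6.87644960e-04])) 43.2387040258577 (array([-0.0007,  0.0005,  0.0393]), np.float64(-0.04))
```

jog_arm --pt "-0.001 0.0005 0.01 0" --pt "-0.001 0.0005 0.02 0" --pt "-0.001 0.0005 0.028 0" --pt "-0.001 0.0005 0.034 0" --pt "-0.001 0.0005 0.038 0" --pt "-0.001 0.0005 0.0395 0" --pt "-0.001 0.0005 0.0395 0"

```text
clock: 52.95
position: [486.0, 80.8, 37.0]
ee_rot: [0.996, -0.085, -0.002, -0.001]
contact_force: [0.5, -0.2, -5.2]
gripper_width: 42.6
```

```bash
python3 -c "
from h import *
s=read_state();print(tool(),s['gripper_width'],s['contact_force'],s['wrist_torque'])"
```

```text
(array([485.96120286,  80.83993386,  36.99226826]), array([ 9.96390326e-01, -8.48712608e-02, -1.54754596e-03, -8.90286416e-04])) 42.58277466572136 [ 0.53061332 -0.21529723 -5.18237971] [-0.03205525 -0.03956645 -0.0275548 ]
```

jog_arm --pt "0 0 0.0005 0" --pt "0 0 0.001 0" --pt "0 0 0.001 0"

```text
clock: 53.32
position: [486.0, 80.9, 36.8]
ee_rot: [0.996, -0.085, -0.001, -0.001]
contact_force: [-4.2, 0.8, 6.4]
gripper_width: 43.0
```

jog_arm --pt "0 0 0 0" --pt "0 0 0 0" --pt "0 0 0 0" --hand 0.4

```text
clock: 53.7
position: [486.5, 81.1, 36.9]
ee_rot: [0.996, -0.085, -0.001, -0.001]
contact_force: [0.5, 0.6, -0.2]
gripper_width: 59.7
```

jog_arm --pt "0 0 -0.015 0" --pt "0 0 -0.05 0" --pt "0 0 -0.09 0" --pt "0 0 -0.12 0" --pt "0 0 -0.13 0" --pt "0 0 -0.13 0"

```text
clock: 54.45
position: [486.6, 80.8, 166.8]
ee_rot: [0.996, -0.085, -0.001, -0.001]
contact_force: [-0.8, 0.0, -0.2]
gripper_width: 59.7
```

```bash
python3 -c "
from h import *
print(tool(),read_state()['gripper_width'],delta([435,185,180],np.radians(-9.7)))"
```

```text
(array([486.63542012,  80.77093842, 166.78627978]), array([ 9.96397882e-01, -8.47860214e-02, -7.35238350e-04, -1.43209420e-03])) 59.69047090929308 (array([-0.0685, -0.094 , -0.0128]), np.float64(-0.03))
```

jog_arm --pt "-0.02 -0.03 0 0" --pt "-0.045 -0.06 -0.005 0" --pt "-0.065 -0.088 -0.013 0" --pt "-0.0685 -0.094 -0.013 0" --pt "-0.0685 -0.094 -0.013 0" --pt "-0.0685 -0.094 -0.013 0"

```text
clock: 55.2
position: [435.0, 184.0, 179.3]
ee_rot: [0.996, -0.085, -0.001, -0.001]
contact_force: [0.1, 0.3, -0.8]
gripper_width: 60.0
```

```bash
python3 -c "
from h import *
p,q=tool();im=get_image('wrist');save(im,'w20',(140,0,500,270),2.2);np.savez('w20.npz',im=im,p=p,q=q);print(p,q)
save(get_image('top'),'t20',(200,130,360,270),5)"
```

```text
[434.98137873 184.03939164 179.28404642] [ 9.96347669e-01 -8.53741505e-02 -1.41233801e-03 -7.62732354e-04]
```

View pics/w20.png

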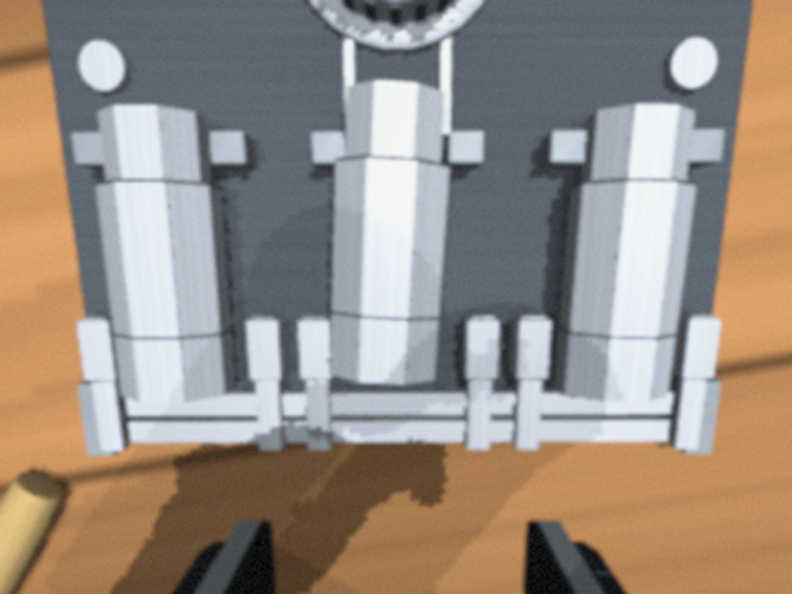

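View pics/t20.png

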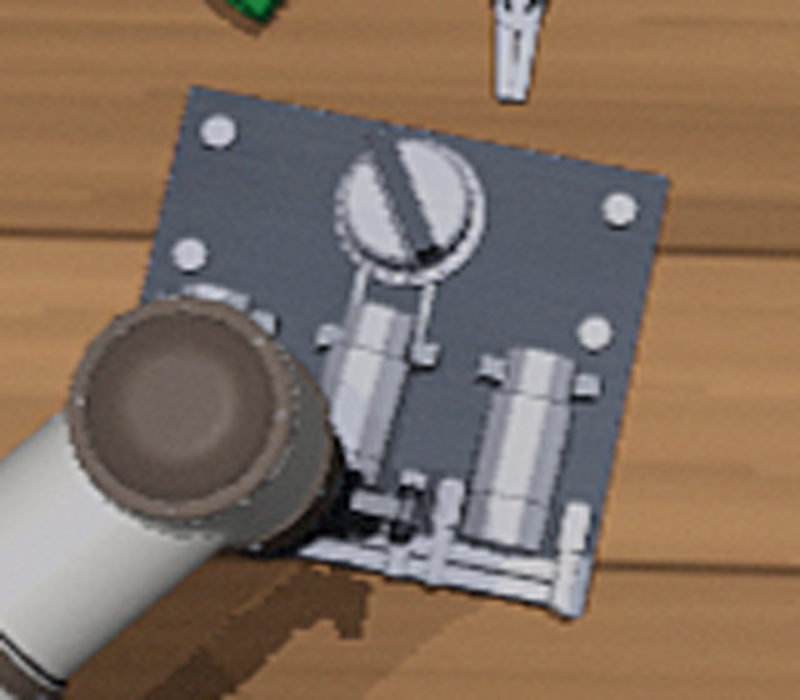

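```bash
python3 - <<'E'
from h import *
d=np.load("w20.npz");ps=(d["p"],d["q"])
P=lambda u,v,z:onplane("wrist",140+(u+.5)/2.2-.5,(v+.5)/2.2-.5,z,ps)[:2]
h=np.radians(-9.7);x=np.array([np.cos(h),np.sin(h)]);y=np.array([-x[1],x[0]])
for n,b,c,e,l,r in (("1",(485.8,80.9),(643,181),(618,338),(570,690),(0,0)),("2",(501.6,174.3),(392,157),(384,317),0,0),("3",(517.6,267.7),(155,180),(164,337),0,0)):
    p=P(*c,54);q=P(*e,54);w=p-q
    print(n,"shoulder",(p-b)@x,(p-b)@y,"score",(q-b)@x,(q-b)@y,np.degrees(np.arctan2(w[1],w[0])))
print(delta([508.5,173.1,90],h),delta([508.5,173.1,36],h))
E
```

```text
1 shoulder 27.243461334358262 3.6545726462957844 score -30.47803539497898 7.454840260143311 -13.466802942516225
2 shoulder 35.720391380042486 1.5146637111773824 score -22.069587930500674 4.872809363618364 -13.025688027342158
3 shoulder 27.953976423322437 -5.636345873883347 score -29.825567751463357 -3.020354534304529 -12.292318376217015
(array([ 0.0743, -0.0015,  0.0895]), np.float64(-0.11)) (array([ 0.0745, -0.0014,  0.1435]), np.float64(-0.11))
```

jog_arm --pt "0.04 -0.001 0.03 0" --pt "0.074 -0.0014 0.07 0" --pt "0.0743 -0.0014 0.1 0" --pt "0.0743 -0.0014 0.125 0" --pt "0.0743 -0.0014 0.138 0" --pt "0.0743 -0.0014 0.143 0" --pt "0.0743 -0.0014 0.143 0"

```text
clock: 56.18
position: [508.7, 173.2, 36.9]
ee_rot: [0.996, -0.085, -0.001, -0.001]
contact_force: [0.4, 0.5, 0.2]
gripper_width: 59.8
```

jog_arm --pt "0 0 0 0" --pt "0 0 0 0" --pt "0 0 0 0" --pt "0 0 0 0" --pt "0 0 0 0" --hand -1

```text
clock: 56.8
position: [509.8, 174.6, 38.6]
ee_rot: [0.996, -0.085, 0.001, -0.003]
contact_force: [-2.4, 3.3, 6.3]
gripper_width: 43.1
```

jog_arm --pt "0 0 -0.002 0" --pt "0 0 -0.004 0" --pt "-0.003 0 -0.004 0" --pt "-0.006 0 -0.004 0" --pt "-0.008 0 -0.004 0" --pt "-0.008 0 -0.004 0" --pt "-0.008 0 -0.003 0"

```text
clock: 57.68
position: [502.1, 176.0, 41.6]
ee_rot: [0.996, -0.085, 0.001, -0.003]
contact_force: [-0.3, 0.2, -8.5]
gripper_width: 42.8
```

```bash
python3 -c "
from h import *
s=read_state();print(tool(),s['gripper_width'],s['contact_force'],s['wrist_torque'],delta([502.4,174.1,37],np.radians(-9.7)))"
```

```text
(array([502.06994138, 176.01749882,  41.61299068]), array([ 0.99637377, -0.08503253,  0.00106593, -0.00276628])) 42.83808104802826 [-0.2619983   0.22007794 -8.45253046] [-0.05306609 -0.027256   -0.01442074] (array([0.0006, 0.0019, 0.0046]), np.float64(-0.06))
```

jog_arm --pt "0 0.001 0 0" --pt "0.0 0.0017 0.001 0" --pt "0 0.0017 0.002 0" --pt "0 0.0017 0.003 0" --pt "0 0.0017 0.0035 0" --pt "0 0.0017 0.0035 0"

```text
clock: 58.42
position: [501.9, 174.4, 38.6]
ee_rot: [0.996, -0.085, 0.001, -0.003]
contact_force: [-1.2, -0.9, -1.8]
gripper_width: 43.0
```

jog_arm --pt "0 0 0 0" --pt "0 0 0 0" --pt "0 0 0 0" --hand 0.4

```text
clock: 58.8
position: [502.6, 174.8, 39.2]
ee_rot: [0.996, -0.085, 0.002, -0.003]
contact_force: [-0.4, 0.4, 0.2]
gripper_width: 59.7
```

jog_arm --pt "0 0 -0.015 0" --pt "0 0 -0.05 0" --pt "0 0 -0.09 0" --pt "0 0 -0.12 0" --pt "0 0 -0.13 0" --pt "0 0 -0.13 0"

```text
clock: 59.55
position: [501.9, 174.0, 169.7]
ee_rot: [0.996, -0.085, 0.002, -0.004]
contact_force: [-0.5, 0.3, -0.6]
gripper_width: 59.5
```

```bash
python3 -c "
from h import *
print(tool(),read_state()['gripper_width'],read_state()['joints'],delta([435,185,180],np.radians(-9.7)))"
```

```text
(array([501.93550985, 174.02730503, 169.73305582]), array([ 0.996383  , -0.08485467,  0.00240782, -0.0038463 ])) 59.54852164701355 [ 0.63784274  0.29645317 -0.33801389 -0.00322869 -0.92763165  0.76496327] (array([-0.0678,  0.0004, -0.0106]), np.float64(-0.04))
```

jog_arm --pt "-0.03 0 -0.004 0" --pt "-0.06 0 -0.01 0" --pt "-0.068 0 -0.01 0" --pt "-0.068 0 -0.01 0" --pt "-0.068 0 -0.01 0"

```text
clock: 60.18
position: [435.4, 185.5, 178.9]
ee_rot: [0.996, -0.085, 0.002, -0.003]
contact_force: [0.4, 0.4, -0.2]
gripper_width: 59.6
```

```bash
python3 -c "
from h import *
p,q=tool();im=get_image('wrist');save(im,'w21',(140,0,500,270),2.2);np.savez('w21.npz',im=im,p=p,q=q);print(p,q)
"
```

```text
[435.42046943 185.47197972 178.88569192] [ 0.996374   -0.08498133  0.00218697 -0.00349788]
```

View pics/w21.png

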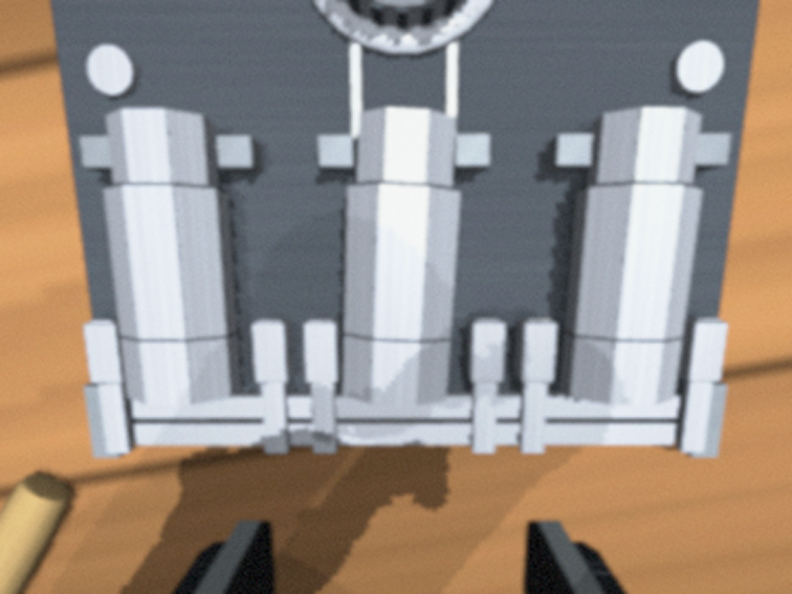

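```bash
python3 -c "
from h import *
print(delta([628,152.3,140],np.radians(23.7)))"
```

```text
(array([0.1952, 0.0003, 0.0397]), np.float64(-33.47))
```

jog_arm --pt "0.04 0 0 -8" --pt "0.085 0 0 -17" --pt "0.13 0 0.01 -25" --pt "0.175 0 0.03 -33.5" --pt "0.195 0 0.04 -33.5" --pt "0.195 0 0.04 -33.5" --pt "0.195 0 0.04 -33.5" --hand 0

```text
clock: 61.1
position: [627.6, 152.4, 139.5]
ee_rot: [0.979, 0.205, 0.003, -0.003]
contact_force: [0.1, -0.8, 0.5]
gripper_width: 43.3
```

```bash
python3 -c "
from h import *
p,q=tool();print(p,np.degrees(yaw(q)));im=get_image('wrist');save(im,'w22',None,1.25)
print(delta([628,152.3,67],np.radians(23.7)))"
```

```text
[627.63440458 152.44123979 139.48508359] 23.715401399304724
(array([-0.0003,  0.0008,  0.0731]), np.float64(0.05))
```

View pics/w22.png

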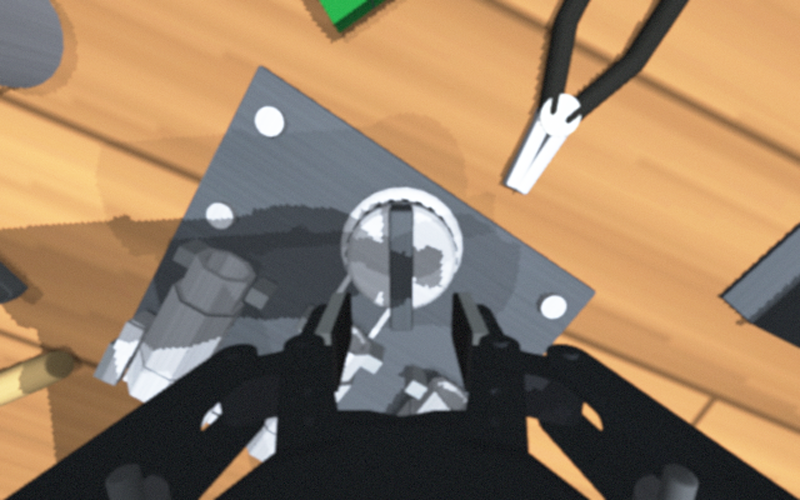

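jog_arm --pt "0 0.0005 0.03 0" --pt "0 0.0005 0.055 0" --pt "0 0.0005 0.068 0" --pt "0 0.0005 0.072 0" --pt "0 0.0005 0.072 0"

```text
clock: 61.78
position: [628.5, 153.0, 68.9]
ee_rot: [0.979, 0.206, 0.004, -0.003]
contact_force: [-0.0, 0.4, 0.2]
gripper_width: 42.5
```

jog_arm --pt "0 0 0 0" --pt "0 0 0 0" --pt "0 0 0 0" --pt "0 0 0 0" --hand -1

```text
clock: 62.28
position: [628.9, 153.6, 70.2]
ee_rot: [0.978, 0.206, 0.005, -0.003]
contact_force: [-3.1, 2.6, 5.5]
gripper_width: 12.6
```

jog_arm --pt "0 0 0 4" --pt "0 0 0 9" --pt "0 0 0 14" --pt "0 0 0 19" --pt "0 0 0 24" --pt "0 0 0 29" --pt "0 0 0 34" --pt "0 0 0 39" --pt "0 0 0 44" --pt "0 0 0 44"

```text
clock: 63.52
position: [629.0, 151.1, 70.2]
ee_rot: [0.984, -0.176, 0.003, -0.003]
contact_force: [1.5, -6.8, 0.9]
gripper_width: 12.3
```

jog_arm --pt "0 0 0 4" --pt "0 0 0 8" --pt "0 0 0 12" --pt "0 0 0 16" --pt "0 0 0 19" --pt "0 0 0 21" --pt "0 0 0 21" --pt "0 0 0 21"

```text
clock: 64.53
position: [628.4, 150.0, 70.3]
ee_rot: [0.936, -0.352, 0.002, -0.002]
contact_force: [-2.5, -5.0, 4.7]
gripper_width: 12.1
```

```bash
python3 -c "
from h import *
p,q=tool();s=read_state();print(p,np.degrees(yaw(q)),s['contact_force'],s['wrist_torque'],s['joints'],s['gripper_width'])"
```

```text
[628.4202634  149.95725167  70.25945193] -41.231659584628 [-2.51423406 -4.97763719  4.66003613] [-1.79773669  0.53910489  0.17701685] [ 4.84133587e-01  5.81612339e-01 -1.49534389e-01 -1.48941466e-04
 -8.33658953e-01  3.67140070e-01] 12.077832148834066
```

jog_arm --pt "0 0 0 1" --pt "0 0 0 2" --pt "0 0 0 2.5" --pt "0 0 0 2.5"

```text
clock: 65.03
position: [628.3, 149.9, 70.2]
ee_rot: [0.928, -0.372, 0.002, -0.002]
contact_force: [-1.9, -4.0, 2.1]
gripper_width: 12.8
```

```bash
python3 -c "
from h import *
p,q=tool();s=read_state();print(p,np.degrees(yaw(q)),s['contact_force'],s['wrist_torque'])"
```

```text
[628.33299605 149.85270511  70.2359392 ] -43.68646887096528 [-1.93748361 -4.02799174  2.08801448] [-1.27323701  0.4591195   0.69011062]
```

jog_arm --pt "0 0 0 0" --pt "0 0 0 0" --pt "0 0 0 0" --hand 0.2

```text
clock: 65.4
position: [628.7, 150.4, 70.2]
ee_rot: [0.928, -0.372, 0.002, -0.003]
contact_force: [-0.5, 0.2, 0.4]
gripper_width: 51.6
```

jog_arm --pt "0 0 -0.03 0" --pt "0 0 -0.07 0" --pt "0 0 -0.11 0" --pt "0 0 -0.13 0" --pt "0 0 -0.13 0"

```text
clock: 66.03
position: [628.9, 150.5, 202.2]
ee_rot: [0.928, -0.373, 0.004, -0.005]
contact_force: [-0.6, 0.7, -0.3]
gripper_width: 51.0
```

```bash
python3 -c "
from h import *
print(delta([400,190,230],np.radians(-9.7)))"
```

```text
(array([-0.1925,  0.1294, -0.0299]), np.float64(-34.04))
```

Torque rises about the tool z (0.18 to 0.69 N m), so the sleeve is near its stop. I'll back off and look.

jog_arm --pt "-0.04 0.026 -0.01 -8" --pt "-0.085 0.057 -0.02 -17" --pt "-0.13 0.087 -0.03 -26" --pt "-0.17 0.115 -0.03 -34" --pt "-0.1925 0.129 -0.03 -34" --pt "-0.1925 0.129 -0.03 -34" --pt "-0.1925 0.129 -0.03 -34"

```text
clock: 66.9
position: [400.6, 190.4, 229.6]
ee_rot: [0.996, -0.085, 0.005, -0.003]
contact_force: [-0.0, 1.1, 0.2]
gripper_width: 51.3
```

```bash
python3 -c "
from h import *
p,q=tool();im=get_image('wrist');save(im,'w23',(120,0,520,270),2);np.savez('w23.npz',im=im,p=p,q=q);print(p,q)
save(get_image('top'),'t23',(200,130,520,290),2.5)"
```

```text
[400.61445029 190.39675257 229.56641135] [ 0.99637395 -0.08490184  0.00460683 -0.00306733]
```

View pics/w23.png

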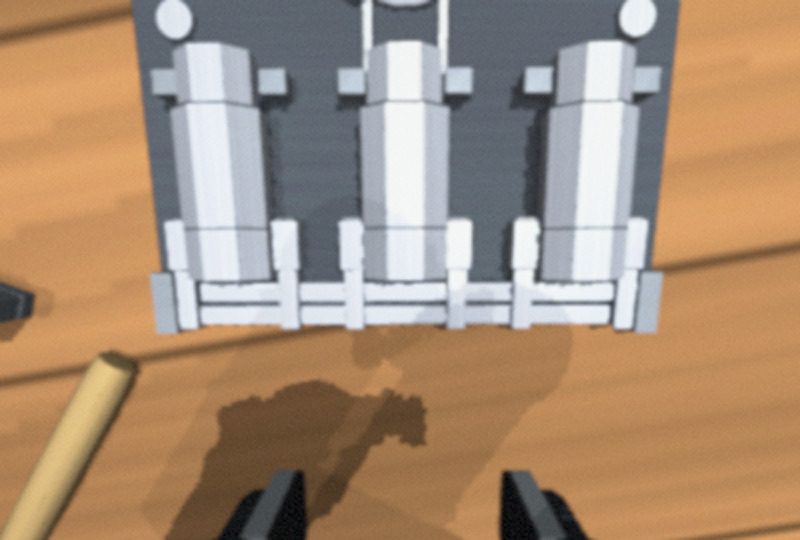

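View pics/t23.png

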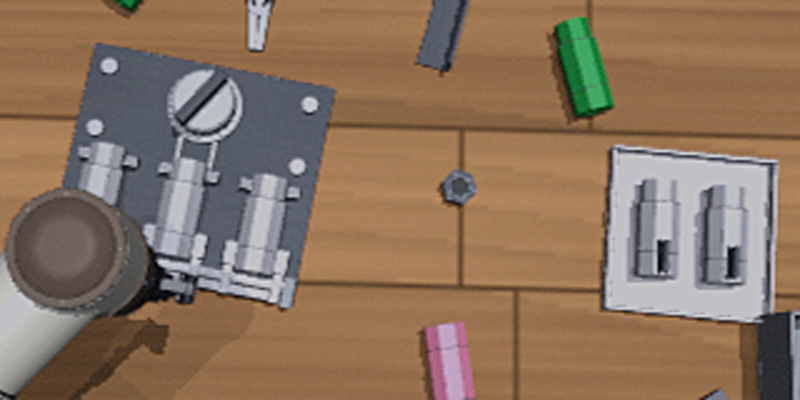

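```bash
python3 - <<'E'
from h import *
im=get_image("top");save(im,"t24",(255,145,315,185),12)
s=onplane("top",200+228/2.5,130+81/2.5,70);t=onplane("top",200+181/2.5,130+121/2.5,70);v=s-t
print(np.linalg.norm(v),np.degrees(np.arctan2(v[1],v[0])))
d=np.load("w23.npz");ps=(d["p"],d["q"])
P=lambda u,v,z:onplane("wrist",120+(u+.5)/2-.5,(v+.5)/2-.5,z,ps)[:2]
h=np.radians(-9.7);x=np.array([np.cos(h),np.sin(h)])
for b,c in (((485.8,80.9),(590,103)),((501.6,174.3),(405,103)),((517.6,267.7),(212,104))): print((P(*c,54)-b)@x-29)
print(read_state()["contact_force"])
E
```

```text
69.49834882517347 -46.96421389762398
-1.9304503295238185
-1.6128992918346157
-1.9206521837764008
[-0.68990936  0.56966734  0.18243795]
```

View pics/t24.png

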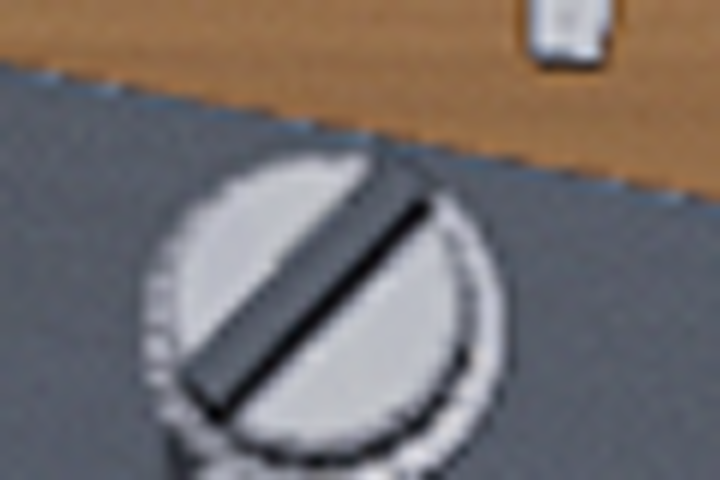

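```bash
python3 -c "
from bench import *
print(job_done())"
```

```text
the job is handed in; nothing more can be done
None
```

The fixture is changed over and the job was handed in at about 67 s. No verdict is reported on hand-in.

- **Sleeve opened:** I turned it to about 0.02 rad, worked out from the gripper heading.
- **Finished pieces:** Both lie side by side in the tray with lugs up, as the last top view shows.
- **Spacers:** Pinching the ends read 35.6 to 36.1 mm on the stepped ends, against about 42.6 mm on the full section. The gripper reads about 1.3 mm low. Two spacers needed turning end for end.
- **Correction in bay 2:** The spacer there was found about 7 mm forward after placing, apparently knocked. I gripped it again and set it back.
- **Jaws closed:** I turned the sleeve to about −43.7° heading, or about 1.19 rad, until the torque rose. The jaws bear on all three spacers.

**Last checks:**
- All three spacers are about 2 mm or less from their bay points along the bay and look flat and parallel. I did not measure height or sideways position separately at the end.
- The gripper was clear of everything.
- The bar angle read −47° from one rough pair of top-view points and about −43° by eye from a zoomed crop. Both are well past the closing limit.
- The nut, the offcut and the parts of the hammer and pliers seen in the last views had not visibly moved. I did not recheck the brush, rod tin or holding square at the end.

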